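# Index the part carrier under the inspection camera and set its light

## Robot

A 6-joint arm with a two-finger parallel gripper is mounted at the origin on the work surface. World frame = base frame: x ahead of the robot, y to its left, z up, the work surface at z = 0. Lengths are in mm, angles in degrees, forces in N, time in s.
With the tool pointing down it reaches from about 300 to 850 mm from the base axis. Payload 4.2 kg.
Tool frame: the origin (TCP) lies at the very end of the fingers, on their centre line; the grasp point (between the pads) lies 19 mm behind it; z points along the fingers, x is the direction in which the jaws open and shut, and the axes are right-handed (so a half turn about z gives the same grasp; the last joint's range is limited). The gripper opens to 91 mm and grips with 3 to 60 N. Pads are 32 mm wide; open, the fingers measure 118 mm over their backs; the gripper's body (76 mm by 178 mm) begins 60 mm behind the grasp point.
Start: joints at [63.484, 18.312, 89.639, -0, 72.044, -1.146], TCP at [246.376, 519.562, 188.876] pointing down, gripper open.
Joint ranges: [-177.97, 177.97], [-48.28, 115.42], [12.27, 149.76], [-77.06, 257.06], [2.81, 150.46], [-146.56, 146.56]. Speed limits (degrees/s): [147.25, 147.25, 180, 180, 180, 180].

## Interface

Orientations are given as [roll, pitch, yaw] about the fixed x, y, z axes, in that order (R = Rz(yaw) Ry(pitch) Rx(roll)).
In Python, from workcell import env gives the robot as it stands.
- The arm moves only by the tool servo_tool, never from a script. Its argument "plan" is a list of rows, each a list of 3 entries, a list of its own where there are three numbers: the turn, a rotation vector about the tool's x, y, z in degrees, then the shift along the tool's x, y, z in mm, then the finger opening in mm, from 0 to 91.2. In form: [[[ax, ay, az], [dx, dy, dz], claw], ...]. A call has exactly 10 rows; each row shifts and turns the pose as measured when the row begins, along the tool's axes as they then stand; what a row does not reach is not made up. A row lasts 1/8 s, in which the tool goes at most 62.5 mm and 10.7 degrees, less where a joint would pass 70% of its speed; a pose out of reach is approached as far as the arm can. A call with a gripper value outside its range is refused whole. The fingers move at their own pace and stop on an object; "squeeze" is the grip in N (left out, the last holds). Time passes only in rows, so rows that do not move let the fingers close, or fill a call up. It gives the time, the measured TCP pose, the force and the opening at its end, in the units of the state.
- env.state(): the state, without advancing time (a new reading comes with each control period).
- env.grab_frame(name): name is "scene" or "top" or "wrist"; returns a dict with "pixels" (400x640x3 uint8, red, green, blue), "intrinsics" (3x3 intrinsics, pixels), "eye" and "attitude" of the camera in the world. Camera axes: x right, y up, looking along -z (the intrinsics and any distortion apply to the point x, -y, -z); pixel columns grow to the right and rows downward; lengths in mm; the calibration is good to about 2 mm. The wrist camera is an equidistant fisheye: a pixel r from the principal point sees the ray r / f radians off the axis. A picture is of the moment at which its call begins. There is no depth.
- env.job_done(): hands the job in, once; it reports no verdict.
The state is a dict: "time_s": time; "qpos": joint angles; "qvel": joint speeds; "effort": joint torques, N m; "ee_pos": TCP position; "ee_rot": TCP orientation; "force": force on the tool from outside, world axes, zero at the start; "torque": the same for the moment, N m; "gripper_width": finger opening in mm.
Only numpy, scipy, OpenCV 4.12 (cv2) and the standard library are available. Lean on these libraries where they do the work, as an engineer would, in place of code of your own. Each camera call takes 0.05 s, during which the arm holds its last target.

## Task

Push the carrier with the bearing flange along its rail from the loading station to the next station, under the camera's light hood, until its detent clicks home there, not past it, with the flange staying flat in its nest, and let it go. Set the hood's light dial to 6 on its scale of 0 to 10 (the first short mark clockwise after the long mark at the top middle). Do not knock the hood, and leave the other things on the bench where they are.

Things in the scene. Friction and masses are not known exactly. Their poses are not given: they have to be found in the camera images.
- station: fixed inspection slide: base plate 225 x 460 x 12 mm, rail along it, gantry of two posts on the far side, light hood over the middle of the rail. Origin: on the bench under the rail's middle. y runs along the rail from the loading station (y = -130 mm) by the camera station (about 0) to the unloading station (+130 mm); x points from the front (robot side) to the gantry, z up.
- hood: white light hood, camera on top, fixed; frame and origin as station. A box x -70 to 70, y -100 to 100 mm, underside 173, top 250 mm above the bench. The carrier's handle passes 8 mm in front of its front face, so an upright gripper would hit it: come from the front (-x), tool tilted 25 to 45 degrees, fingertips forward. Over 6 N on it is a knock.
- nest (a point): middle of the top face of the carrier, an aluminium plate 110 x 110 mm, top 52 mm above the bench, about 0.65 kg without the flange; four steel pins, 8 mm diameter, 14 mm high, hold the flange's rim. Between notches the carrier drags with 3 to 6 N; pushing it out of a notch takes 12 to 18 N. Axes as station.
- carrier (a joint): travel of the carrier along the rail, m, in +y of station: 0 in the loading notch (start), about 0.130 at the camera station, 0.260 unloading. The camera notch is in a dark block that the setter clamps anywhere from 0.114 to 0.146: it must be felt. Within about 4 mm of it the carrier jumps home by itself; pushed on, it then resists with 12 to 18 N.
- detent_pin (a joint): height of the spring-loaded detent ball (14 mm) under the carrier, m: about 0 (-0.001 to 0) when home in a notch, about +0.0025 when riding on the flat strip between notches. The strip lies 36 mm beyond the rail's middle, top 24 mm above the bench.
- handle (a point): middle of the carrier's upright handle, a black cylinder 20 mm in diameter and 40 mm high, from 60 to 100 mm above the bench, on a 12 mm stem on a lug (40 mm wide, top at 52 mm) at the carrier's front edge, 78 mm in front of the rail's middle. Axes as station; moves with the carrier.
- flange_mid (a point): middle (14 mm up) of the loose aluminium bearing flange in the nest: rim 70 mm diameter and 8 mm high, hub 44 mm diameter, 28 mm high in all, 0.18 kg. z is its axis. Leave it in the nest.
- console: grey desk console of the hood's light, fixed, left or right in front of the slide: 140 x 130 mm, 34 mm high in front, 85 mm behind; its panel slopes 20 degrees towards its front (-x). Eleven black marks 0 to 10 round the dial, 27 degrees apart: 0 (lower left), 5 (top middle) and 10 (lower right) are long. Origin: on the bench under its middle.
- lamp_dial (a joint): angle of the light dial in rad: 0 at mark 0, growing clockwise seen from above, 0.4712 per mark, 4.71 at mark 10; mark 6 is 2.827. It stays where it is left (about 0.04 N m of friction).
- lamp_dial_grip (a point): grip point of the black dial, on its axis, 7 mm below the top of its bar. The bar is 42 mm long, 14 mm thick, 32 mm high, on a disc of 44 mm diameter whose top is 23 mm below this point. z: the dial's axis, out of the panel, leaning 20 degrees from vertical; x lies along the bar and turns with it, y across it; the white pointer line is on the -x half.
- spare_a_mid (a point): bystander: middle of a second flange like the one in the nest, waiting on the bench
- spare_b_mid (a point): bystander: middle of a third such flange, on the bench
- ring_gauge_mid (a point): bystander: middle of a steel ring gauge, 64 mm diameter, 16 mm high, on the bench in front of the slide
- screwdriver: bystander: screwdriver with black handle, 200 mm long along its x, lying in front of the slide; origin on the bench under its middle
- caliper: bystander: steel caliper, 200 mm long along its x, lying left; origin on the bench
Things that resemble listed ones, but are neither listed nor needed, are in the scene too. What is shaped like the console but red is not meant.

How it is judged (in metres and radians):
At the end, for the whole second after the job is handed in: The carrier rests at the camera station with its detent pin dropped home in the notch (pin within 1.5 mm of fully down), the flange lies flat in the nest (within 6 mm and 7 degrees), and the light dial's pointer is within 0.14 rad (0.3 of a division) of mark 6 (value of joint carrier between 0.109 and 0.151 m and value of joint detent_pin below 0.0015 m and velocity of joint carrier between -0.005 and 0.005 m/s and value of joint lamp_dial between 2.687 and 2.967 rad and horizontal distance between flange_mid and nest below 0.006 m and angle between flange_mid's own z axis and vertical below 0.12 rad); the robot touches nothing.
It fails at once if the carrier is pushed on past the camera station (30 mm or more beyond the furthest place of its notch) (value of joint carrier above 0.176 m).
It fails at once if the hood is knocked (more than 6 N) (contact force between hood and anything else above 6 N).
It fails at once if the flange comes out of its nest or tips (horizontal distance between flange_mid and nest above 0.012 m or angle between flange_mid's own z axis and vertical above 0.25 rad).
It fails at once if another thing on the bench is shifted by more than 30 mm (distance of any of spare_a_mid, spare_b_mid, ring_gauge_mid, screwdriver, caliper from where it was at the start of the episode above 0.03 m).
It also fails if it takes over 64 s, if anything falls off the work surface, if the arm or the gripper's body presses on something with over 40 N, if the wrist force passes 120 N, or if a joint passes its speed limit or range.

## Working session

There is one attempt and no reset: what is moved stays moved. The work goes in short steps, Python scripts to look and compute and a tool call to move; the robot and the scene stay as the last step left them, time stands still between calls to the robot, and variables do not carry over. Pictures are saved under pics/ and viewed, and the job is handed in when it is done.

Besides the shell and the picture viewer there is one more tool, called after "Call:" as name([rows], argument=value, ...), one row to a line, values as JSON. servo_tool: Moves the arm, as the interface text tells. Its arguments: {"type":"object","properties":{"plan":{"type":"array"},"squeeze":{"type":"number"}},"required":["plan"]}

```bash
ls; mkdir -p pics; python3 - <<'E'
from workcell import env
import cv2,numpy as np
print(env.state())
for n in ["scene","top","wrist"]:
    f=env.grab_frame(n)
    cv2.imwrite(f"pics/{n}0.png",f["pixels"][:,:,::-1])
    np.savez(f"pics/{n}0.npz",**{k:np.array(v) for k,v in f.items()})
    print(n,{k:np.round(v,4).tolist() for k,v in f.items() if k!="pixels"})
E
```

```text
pics
{'time_s': 0.0, 'qpos': array([ 6.34822216e+01,  1.83516785e+01,  8.97049852e+01,  1.80038709e-04,
        7.20429151e+01, -1.14475239e+00]), 'qvel': array([ 0.0182848 , -0.00406019,  0.09244867,  0.06082527,  0.01394755,
        0.04006697]), 'effort': array([-1.50074419e-05, -4.12477076e+01, -2.31968808e+01,  7.27559673e-02,
        4.58570290e-02, -1.32839345e-04]), 'ee_pos': array([246.14317223, 519.06315357, 188.02956086]), 'ee_rot': array([-1.79997839e+02,  9.95554982e-02,  6.46269202e+01]), 'force': array([ 0.0337709 ,  0.03415659, -0.62105772]), 'torque': array([ 0.04893401, -0.0425617 , -0.02054197]), 'gripper_width': 90.92247738750174}
scene {'intrinsics': [[432.9737, 0.0, 320.423], [0.0, 432.9737, 197.284], [0.0, 0.0, 1.0]], 'eye': [1048.0375, -466.2385, 1148.2301], 'attitude': [33.9762, -0.7188, 55.2412]}
top {'intrinsics': [[496.4231, 0.0, 319.943], [0.0, 496.4231, 196.8212], [0.0, 0.0, 1.0]], 'eye': [265.3722, -10.8376, 1360.3684], 'attitude': [7.9467, -0.1968, -89.9668]}
wrist {'intrinsics': [[309.7069, 0.0, 323.5411], [0.0, 309.7069, 200.3613], [0.0, 0.0, 1.0]], 'eye': [182.2795, 549.7979, 385.1167], 'attitude': [-14.3423, 0.1114, 64.6366]}
```

View pics/scene0.png

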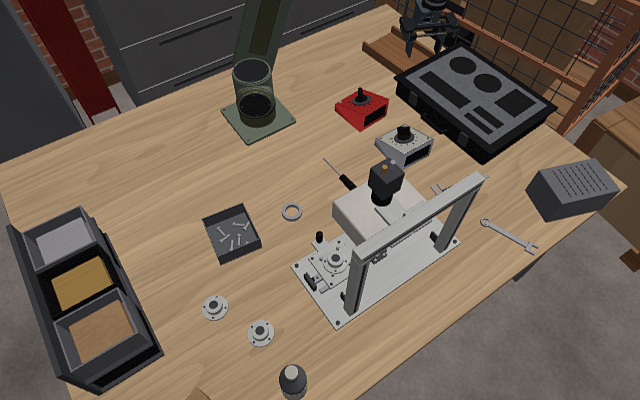

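View pics/top0.png

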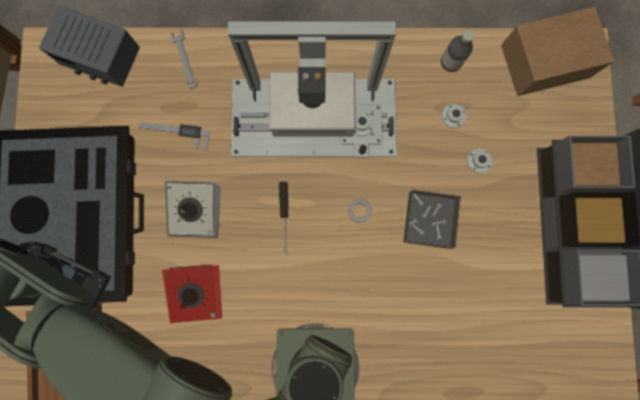

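View pics/wrist0.png

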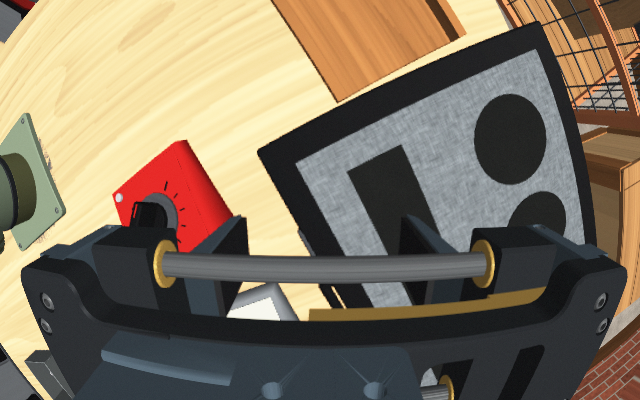

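The scene view shows the grey console with the hood behind it. In the top view the console is at about (190,209), the dial at (189,209), the hood at (312,100) and the carrier at about (362,125), on the right (world -y). Next I'll enlarge those areas.

```bash
cat > h.py <<'E'
import numpy as np,cv2
from scipy.spatial.transform import Rotation as R
def load(n): 
    d=np.load(f"pics/{n}.npz"); return d
def ray(d,u,v):
    K=d["intrinsics"]; r=R.from_euler("xyz",d["attitude"],degrees=True)
    c=np.array([(u-K[0,2])/K[0,0],-(v-K[1,2])/K[1,1],-1.])
    return np.array(d["eye"]),r.apply(c)
def onz(d,u,v,z):
    e,w=ray(d,u,v); return e+w*(z-e[2])/w[2]
def proj(d,p):
    K=d["intrinsics"]; r=R.from_euler("xyz",d["attitude"],degrees=True)
    c=r.inv().apply(np.array(p)-d["eye"]); x,y,z=c[0],-c[1],-c[2]
    return K[0,0]*x/z+K[0,2],K[1,1]*y/z+K[1,2]
def grab(env,n,name):
    f=env.grab_frame(n); cv2.imwrite(f"pics/{name}.png",f["pixels"][:,:,::-1]); np.savez(f"pics/{name}.npz",**{k:np.array(v) for k,v in f.items()})
def crop(name,u0,v0,u1,v1,s,out):
    a=cv2.imread(f"pics/{name}.png")[v0:v1,u0:u1]; cv2.imwrite(f"pics/{out}.png",cv2.resize(a,None,fx=s,fy=s,interpolation=cv2.INTER_CUBIC))
E
python3 - <<'E'
from h import *
crop("top0",220,60,410,170,4,"c1"); crop("top0",155,170,235,250,7,"c2"); crop("scene0",370,115,440,170,9,"c3"); crop("scene0",280,210,380,310,6,"c4")
d=load("top0"); print(onz(d,190,209,50),onz(d,232,156,12))
E
```

```text
[415.29616989 329.58430547  50.        ] [567.62035484 228.54193338  12.        ]
```

View pics/c1.png

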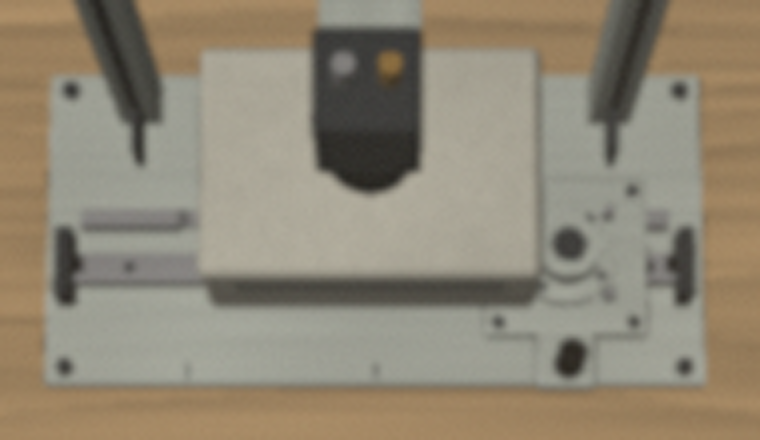

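View pics/c2.png

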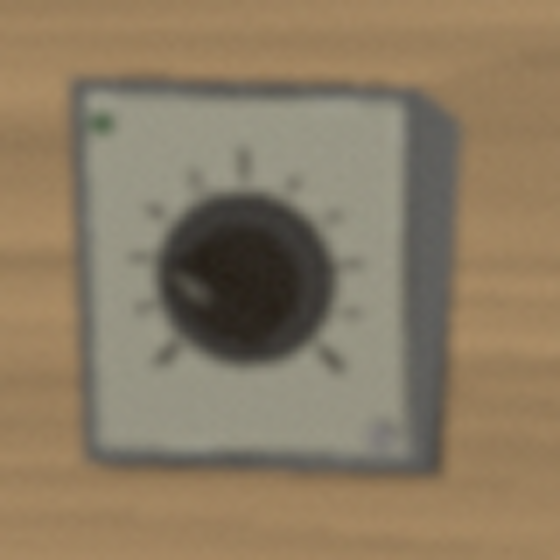

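View pics/c3.png

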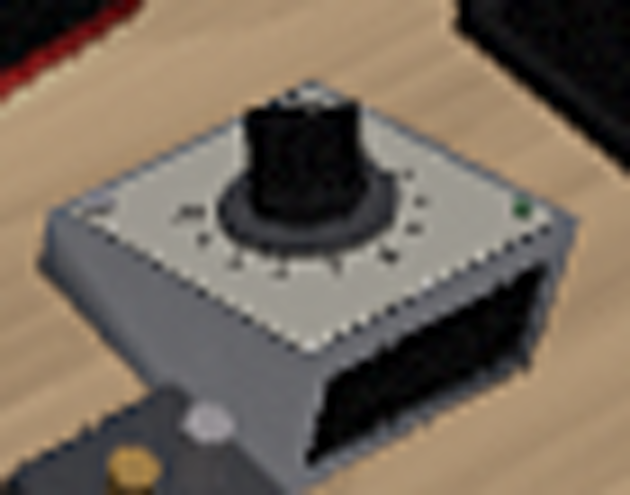

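View pics/c4.png

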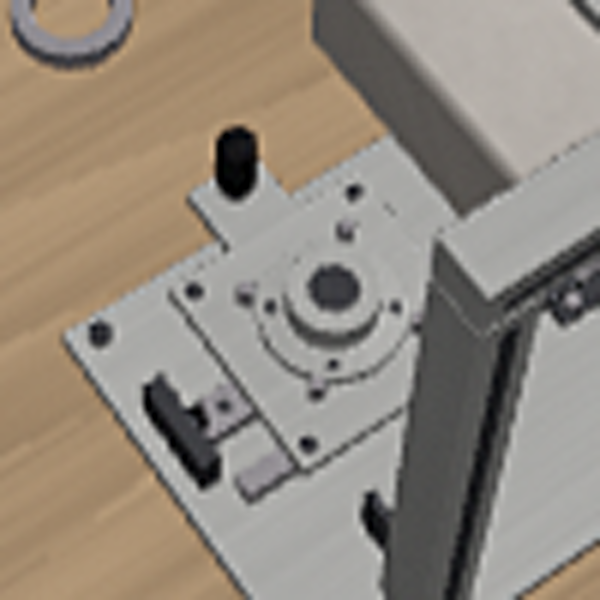

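```bash
python3 - <<'E'
from h import *
d=load("top0")
for u,v in [(231.2,155.8),(396.2,156),(232.5,79),(394.5,79)]: print("plate",onz(d,u,v,12).round(1))
# console panel corners crop c2 (/7 + offset 155,170)
for (u,v),z in zip([(75,82),(412,92),(90,460),(440,470)],[85,85,34,34]): print("cons",onz(d,155+u/7,170+v/7,z).round(1))
# handle top
print("handle top",onz(d,220+573/4,60+345/4,100).round(1),"bot",onz(d,220+566/4,60+368/4,60).round(1))
a=cv2.imread("pics/top0.png")[170:250,155:235].astype(float); a=np.clip((a-15)*4,0,255).astype(np.uint8)
cv2.imwrite("pics/c5.png",cv2.resize(a,None,fx=7,fy=7,interpolation=cv2.INTER_CUBIC))
a=cv2.imread("pics/scene0.png")[115:170,370:440].astype(float); a=np.clip((a)*5,0,255).astype(np.uint8)
cv2.imwrite("pics/c6.png",cv2.resize(a,None,fx=9,fy=9,interpolation=cv2.INTER_CUBIC))
E
```

```text
plate [568.2 230.8  12. ]
plate [ 568.2 -227.    12. ]
plate [790.6 232.7  12. ]
plate [ 791.4 -226.8   12. ]
cons [482.7 386.3  85. ]
cons [479.1 261.   85. ]
cons [345.4 390.1  34. ]
cons [341.7 256.8  34. ]
handle top [ 574.3 -127.6  100. ] bot [ 568.3 -126.5   60. ]
```

View pics/c5.png

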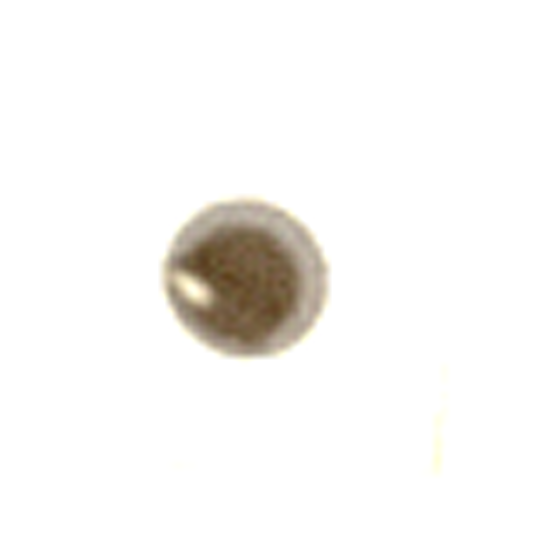

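View pics/c6.png

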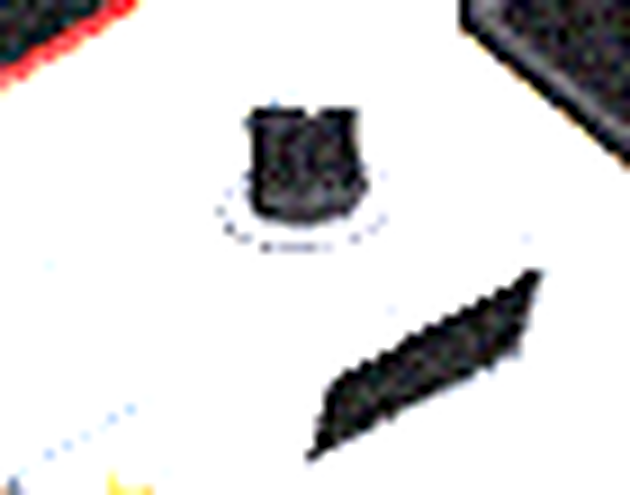

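```bash
cat >> h.py <<'E'
def toolR(yaw,tilt,dirn=0.):
    """tool z pointing down, tilted so fingertips go toward heading dirn by tilt; yaw=heading of jaw x before tilt"""
    base=R.from_euler("xyz",[180,0,yaw],degrees=True)
    h=np.radians(dirn); ax=np.array([np.sin(h),-np.cos(h),0])  # rotate -z toward heading
    return R.from_rotvec(ax*np.radians(tilt))*base
def delta(st,pos,Rt):
    R0=R.from_euler("xyz",st["ee_rot"],degrees=True)
    return (R0.inv()*Rt).as_rotvec(degrees=True), R0.inv().apply(np.array(pos)-st["ee_pos"]),R0
def rows(st,pos,Rt,n):
    rv,sh,R0=delta(st,pos,Rt); dp=(np.array(pos)-st["ee_pos"])/n
    print("total rot",rv.round(1),"shift",sh.round(1))
    for i in range(n):
        Ri=R0*R.from_rotvec(rv*i/n,degrees=True)
        print([(rv/n).round(2).tolist(),Ri.inv().apply(dp).round(1).tolist()])
E
python3 - <<'E'
from h import *
from workcell import env
d=load("top0")
disc=onz(d,190,209.7,66);print("disc",disc)
n=np.array([-np.sin(np.radians(20)),0,np.cos(np.radians(20))])
g=disc+23*n; print("grip",g,"bartop px",[(np.array(proj(d,disc+30*n))-[155,170])*7])
print("handle",onz(d,220+573/4,60+353/4,100),onz(d,220+566/4,60+363/4,60))
print("rail c",onz(d,220+120/4,60+268/4,30),"hood front",onz(d,220+370/4,60+277/4,250),"hood L R",onz(d,220+200/4,60+277/4,250),onz(d,220+541/4,60+277/4,250))
s=load("scene0")
for z in(60,100):print("handle scene",onz(s,280+236/6,210+(140 if z==100 else 185)/6,z))
st=env.state(); T=toolR(64.6,20); print(T.apply([0,0,1]))
rows(st,g+90*n,T,7)
E
```

```text
disc [411.61958037 325.35983504  66.        ]
grip [403.75311708 325.35983504  87.61293028] bartop px [array([224.26353608, 297.09826429])]
handle [ 568.93423964 -127.58246552  100.        ] [ 571.70195626 -126.51662732   60.        ]
rail c [645.36649175 177.76735337  30.        ] hood front [577.41771515   2.66340625 250.        ] hood L R [577.26668509 100.46668026 250.        ] [577.56972587 -95.77492396 250.        ]
handle scene [ 573.99784903 -124.4252501    60.        ]
handle scene [ 572.16679014 -123.66707238  100.        ]
[ 3.42020143e-01 -5.55111512e-17 -9.39692621e-01]
total rot [-18.1   8.6   0. ] shift [-120.8  197.6   16.2]
[[-2.58, 1.24, 0.01], [-17.3, 28.2, 2.3]]
[[-2.58, 1.24, 0.01], [-17.3, 28.1, 3.2]]
[[-2.58, 1.24, 0.01], [-17.4, 27.9, 4.1]]
[[-2.58, 1.24, 0.01], [-17.5, 27.7, 5.0]]
[[-2.58, 1.24, 0.01], [-17.6, 27.5, 5.8]]
[[-2.58, 1.24, 0.01], [-17.7, 27.2, 6.7]]
[[-2.58, 1.24, 0.01], [-17.9, 26.9, 7.5]]
```

Call:
servo_tool([
  [[-2.6,1.2,0],[-17.4,28,2.3],91],
  [[-2.6,1.2,0],[-17.4,28,3.2],91],
  [[-2.6,1.2,0],[-17.4,28,4],91],
  [[-2.6,1.2,0],[-17.5,28,5],91],
  [[-2.6,1.2,0],[-17.6,27.5,5.8],91],
  [[-2.6,1.2,0],[-17.7,27.2,6.7],91],
  [[-2.6,1.2,0],[-17.9,27,7.5],91],
  [[0,0,0],[0,0,0],91],
  [[0,0,0],[0,0,0],91],
  [[0,0,0],[0,0,0],91],
])

```text
time_s: 1.4
ee_pos: [375.3, 320.0, 170.8]
ee_rot: [161.2, -8.2, 66.1]
force: [1.4, -0.3, -0.3]
gripper_width: 91.0
```

```bash
python3 - <<'E'
from h import *
from workcell import env
s=env.state(); print(s["qpos"],s["ee_pos"],s["ee_rot"],s["force"],s["time_s"])
grab(env,"wrist","w1"); grab(env,"scene","s1")
crop("s1",360,100,450,180,7,"c7")
E
```

```text
[ 50.64705575   5.10926361 113.34971119 -20.81125722  50.4377942
  -2.31165373] [375.32247103 319.9913768  170.82499698] [161.23315664  -8.23988875  66.10679488] [ 1.36256593 -0.33015586 -0.28381958] 1.4
```

View pics/w1.png

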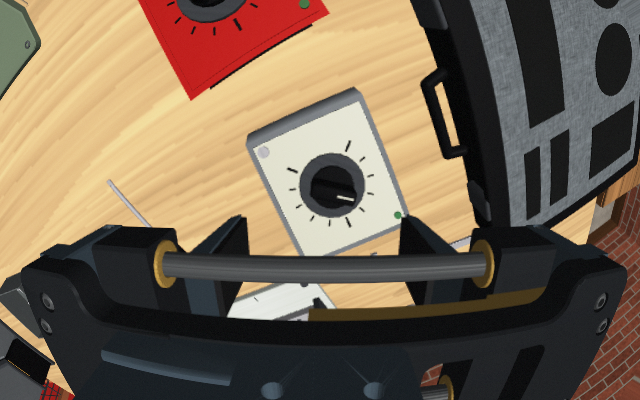

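View pics/c7.png

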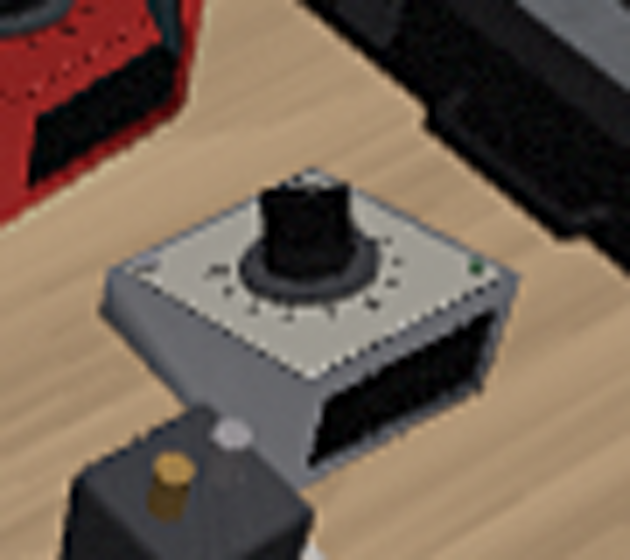

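The wrist view shows the grey console upside down. The dial disc is at about (332,183), the white pointer at (345,198) and the green LED at (398,214). I'll enlarge it and cast rays onto the panel planes.

```bash
cat >> h.py <<'E'
def fray(d,u,v):
    K=d["intrinsics"]; r=R.from_euler("xyz",d["attitude"],degrees=True)
    a=np.array([(u-K[0,2])/K[0,0],(v-K[1,2])/K[1,1]]); t=np.hypot(*a); k=np.sin(t)/max(t,1e-9)
    return np.array(d["eye"]),r.apply([a[0]*k,-a[1]*k,-np.cos(t)])
def fproj(d,p):
    K=d["intrinsics"]; r=R.from_euler("xyz",d["attitude"],degrees=True)
    c=r.inv().apply(np.array(p)-d["eye"]); x,y,z=c[0],-c[1],-c[2]; t=np.arctan2(np.hypot(x,y),z); q=np.hypot(x,y)
    return K[0,0]*x/q*t+K[0,2],K[1,1]*y/q*t+K[1,2]
def onplane(er,p0,n):
    e,w=er; return e+w*(np.dot(np.array(p0)-e,n)/np.dot(w,n))
E
python3 - <<'E'
from h import *
crop("w1",235,80,425,260,4,"c8")
a=cv2.imread("pics/w1.png")[140:225,285:380].astype(float); a=np.clip(a*3,0,255).astype(np.uint8)
cv2.imwrite("pics/c9.png",cv2.resize(a,None,fx=7,fy=7,interpolation=cv2.INTER_CUBIC))
E
```

```text
(no output)
```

View pics/c8.png

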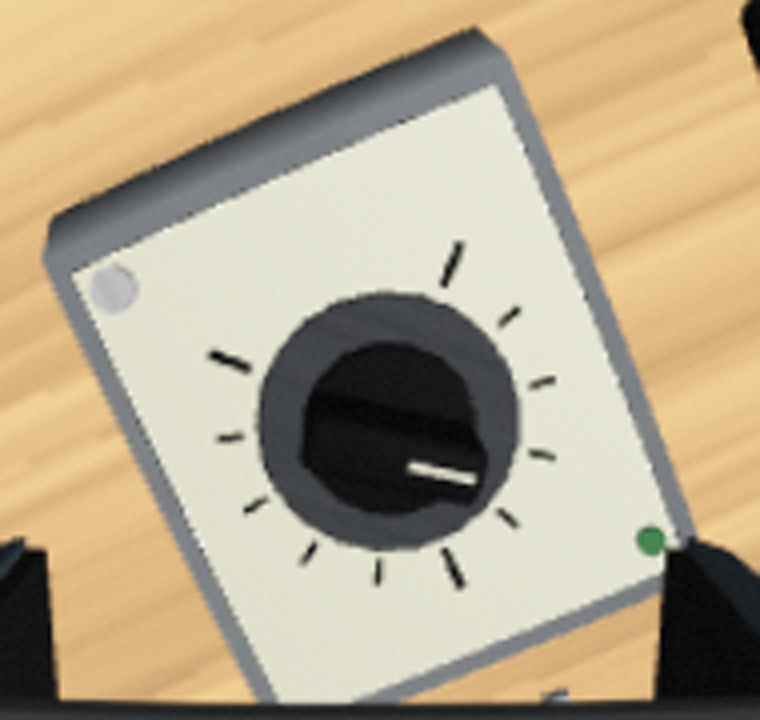

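View pics/c9.png

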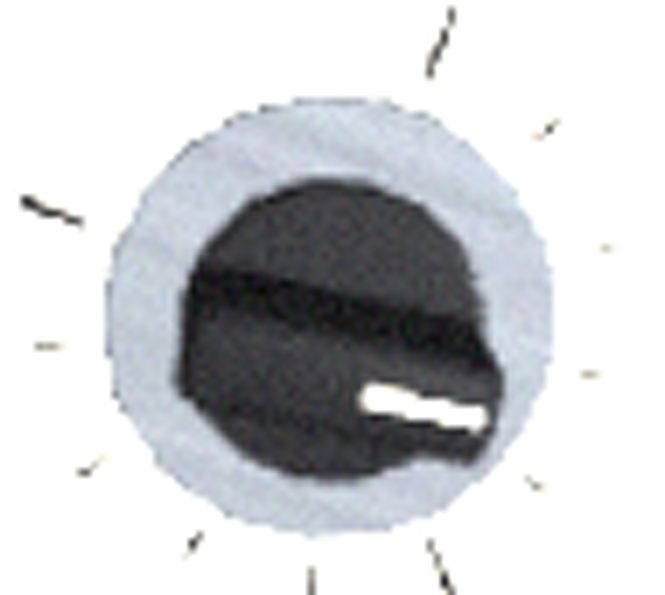

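```bash
python3 - <<'E'
from h import *
d=load("w1"); t=load("top0")
n=np.array([-np.sin(np.radians(20)),0,np.cos(np.radians(20))])
n=R.from_euler("z",-1.7,degrees=True).apply(n)
W=lambda u,v:fray(d,235+u/4,80+v/4)
T=lambda u,v:ray(t,155+u/7,170+v/7)
mw=[(453,265),(510,317),(542,383),(541,455),(508,517),(453,568),(378,571),(309,552),(255,507),(230,437),(230,361)]
mt=[(167,355),(147,308),(139,258),(155,211),(197,180),(243,163),(293,185),(333,217),(352,264),(352,313),(332,358)]
def tri(a,b):
    (e1,w1),(e2,w2)=a,b; A=np.stack([w1,-w2],1); s,_,_,_=np.linalg.lstsq(A,e2-e1,rcond=None)
    p,q=e1+w1*s[0],e2+w2*s[1]; return (p+q)/2,np.linalg.norm(p-q)
P=np.array([tri(W(*a),T(*b))[0] for a,b in zip(mw,mt)]); print(P.round(1)); print([round(tri(W(*a),T(*b))[1],1) for a,b in zip(mw,mt)])
c=P[[0,10]].mean(0)
# plane fit
q=P.mean(0); u,s,v=np.linalg.svd(P-q); print("normal",v[2],s, "centroid",q)
# marks on panel plane
z0=np.array([414,323,59.5]); 
X=np.cross(n,[0,0,1.]);X/=np.linalg.norm(X); # 
f=np.cross(X,n) # up-slope-ish
for name,F,m in(("w",W,mw),("t",T,mt)):
    M=np.array([onplane(F(*a),z0,n) for a in m]); 
    e1=np.array([1,0,0])-n*n[0]; e1/=np.linalg.norm(e1); e2=np.cross(n,e1)
    x=(M-z0)@e1;y=(M-z0)@e2
    A=np.stack([2*x,2*y,np.ones_like(x)],1); sol=np.linalg.lstsq(A,x*x+y*y,rcond=None)[0]
    C=z0+sol[0]*e1+sol[1]*e2
    ang=np.degrees(np.unwrap(np.arctan2(-(y-sol[1]),x-sol[0]))) # clockwise from +x
    print(name,"centre",C,"r",np.sqrt(sol[2]+sol[0]**2+sol[1]**2),ang.round(1), (ang-27*np.arange(11)).mean())
    off=(ang-27*np.arange(11)).mean()
    pe=[(408,466),(476,480)] if name=="w" else [(172,274),(212,300)]
    for h in(36,40):
        Q=[onplane(F(*a),C+n*h,n) for a in pe]; v=Q[1]-Q[0]
        a=np.degrees(np.arctan2(-(v@e2),v@e1)); print(h,"pointer ang",a,"mark",((a-off)%360)/27, [((q-C)@e1,(q-C)@e2) for q in Q])
E
```

```text
[[385.3 360.1  49.6]
 [402.6 367.3  55.4]
 [420.3 368.3  63.2]
 [437.2 361.   69. ]
 [449.  345.7  71.5]
 [454.8 327.2  74.9]
 [447.  308.8  72.7]
 [435.6 294.4  67.6]
 [418.4 287.5  63.3]
 [401.1 289.2  53.7]
 [384.8 297.9  46. ]]
[np.float64(4.6), np.float64(5.7), np.float64(4.6), np.float64(3.7), np.float64(5.2), np.float64(4.0), np.float64(4.1), np.float64(3.8), np.float64(3.4), np.float64(4.0), np.float64(4.0)]
normal [ 0.36171998  0.00894252 -0.9322439 ] [105.60143227  85.70465421   3.57908049] centroid [421.46637834 327.9424903   62.45137551]
w centre [414.3064654  329.89268997  59.53707047] r 42.23279266746036 [-132.1 -105.   -78.   -51.3  -25.3    1.6   28.3   55.    81.1  108.8
  136.2] -133.2436579047809
36 pointer ang -52.62559885622265 mark 2.98585403883549 [(np.float64(4.911132626020098), np.float64(1.8180298956039262)), (np.float64(14.803957684807996), np.float64(14.769296222648268))]
40 pointer ang -52.62559885622289 mark 2.9858540388354813 [(np.float64(3.926565163790892), np.float64(2.0584681939068723)), (np.float64(13.677403374685573), np.float64(14.823851371186226))]
t centre [412.01991714 326.62918452  58.74043939] r 41.84367114940217 [-132.9 -106.4  -78.5  -51.5  -23.3    1.5   28.3   54.7   81.8  108.7
  135.1] -133.40966810376662
36 pointer ang 124.81302180358605 mark 9.563803329901951 [(np.float64(10.563714504534772), np.float64(17.265734990276275)), (np.float64(0.7695220603322088), np.float64(3.1805707303028217))]
40 pointer ang 124.81302180358615 mark 9.563803329901955 [(np.float64(11.5211800508366), np.float64(16.070226966023586)), (np.float64(1.7587394977175652), np.float64(2.030725541860707))]
```

```bash
python3 - <<'E'
from h import *
d=load("w1"); t=load("top0"); s=load("scene0")
W=lambda u,v:fray(d,235+u/4,80+v/4)
T=lambda u,v:ray(t,155+u/7,170+v/7)
def tri(a,b):
    (e1,w1),(e2,w2)=a,b; A=np.stack([w1,-w2],1); x,_,_,_=np.linalg.lstsq(A,e2-e1,rcond=None)
    p,q=e1+w1*x[0],e2+w2*x[1]; return (p+q)/2,np.linalg.norm(p-q)
n=np.array([-np.sin(np.radians(20)),0,np.cos(np.radians(20))]);n=R.from_euler("z",-1.7,degrees=True).apply(n)
C=np.array([413.2,328.3,59.2])
for a,b in [((442,473),(192,287)),((408,466),(212,300)),((476,480),(172,274))]:
    p,g=tri(W(*a),T(*b)); print(p.round(1),round(g,1),"height",((p-C)@n).round(1))
# scene bar top
for h in (30,36,40,44):
    p=C+n*h; u,v=proj(s,p); print(h,(u-370)*9,(v-115)*9)
u,v=proj(s,C); print("panel c",(u-370)*9,(v-115)*9)
E
```

```text
[405.3 337.  103. ] 4.7 height 44.0
[401.  330.4 100.6] 5.3 height 43.1
[409.5 343.6 105.4] 4.0 height 44.8
30 293.6717473879894 140.58633403372278
36 292.7407753887775 126.51321377377681
40 292.11742450617936 117.09027522956092
44 291.4918981106832 107.63445035292833
panel c 298.2548790296298 209.86764734349765
```

```bash
cat >> h.py <<'E'
N=R.from_euler("z",-1.7,degrees=True).apply([-np.sin(np.radians(20)),0,np.cos(np.radians(20))])
G=np.array([414.3,329.9,59.5])+37*N
E
python3 - <<'E'
from h import *
from workcell import env
st=env.state(); rows(st,G+35*N,toolR(142.6,20,-1.7),8)
E
```

```text
total rot [  0.5  -0.1 -77.9] shift [ 9.1 -6.3 45.8]
[[0.07, -0.01, -9.74], [1.1, -0.8, 5.7]]
[[0.07, -0.01, -9.74], [1.3, -0.6, 5.7]]
[[0.07, -0.01, -9.74], [1.3, -0.4, 5.7]]
[[0.07, -0.01, -9.74], [1.4, -0.1, 5.7]]
[[0.07, -0.01, -9.74], [1.4, 0.1, 5.7]]
[[0.07, -0.01, -9.74], [1.3, 0.4, 5.7]]
[[0.07, -0.01, -9.74], [1.3, 0.6, 5.7]]
[[0.07, -0.01, -9.74], [1.1, 0.8, 5.7]]
```

Call:
servo_tool([
  [[0,0,-9.8],[1,-0.8,5.7],91],
  [[0,0,-9.8],[1.2,-0.6,5.7],91],
  [[0,0,-9.8],[1.3,-0.4,5.7],91],
  [[0,0,-9.8],[1.4,0,5.7],91],
  [[0,0,-9.8],[1.4,0,5.7],91],
  [[0,0,-9.8],[1.3,0.4,5.7],91],
  [[0,0,-9.8],[1.3,0.6,5.7],91],
  [[0,0,-9.8],[1.1,0.8,5.7],91],
  [[0,0,0],[0,0,0],91],
  [[0,0,0],[0,0,0],91],
])

```text
time_s: 2.75
ee_pos: [389.8, 337.5, 126.5]
ee_rot: [168.3, 16.8, 144.1]
force: [-0.2, 0.5, -0.1]
gripper_width: 91.1
```

```bash
python3 - <<'E'
from h import *
from workcell import env
st=env.state(); print(st["qpos"]); rows(st,G-15*N,toolR(142.6,20,-1.7),1); rows(st,G+35*N,toolR(142.6,20,-1.7),1)
grab(env,"wrist","w2")
E
```

```text
[ 50.49083214   9.81430424 115.02429004 -22.79901486  44.23052658
 -80.3960279 ]
total rot [0.6 0.1 3.1] shift [-3.9 -6.2 49.3]
[[0.65, 0.07, 3.13], [-3.9, -6.2, 49.3]]
total rot [0.6 0.1 3.1] shift [-4.  -5.6 -0.7]
[[0.65, 0.07, 3.13], [-4.0, -5.6, -0.7]]
```

View pics/w2.png

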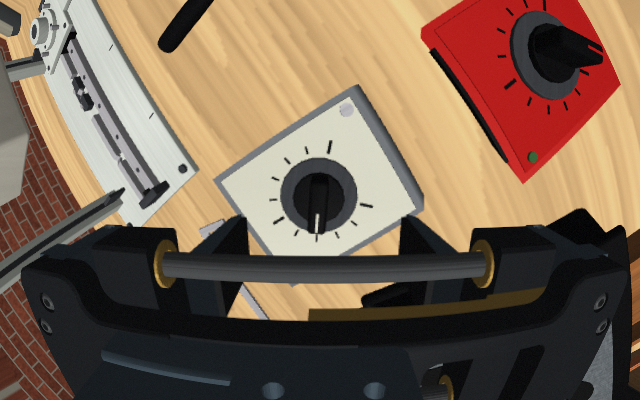

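The wrist view shows the bar nearly upright at (318,205) with its pointer end at (317,238), centred between the fingers. The dark notch block on the slide is visible at (82,92). I'll correct the pose, go down and close.

Call:
servo_tool([
  [[0.6,0,3.1],[-4,-6,0],91],
  [[0,0,0],[0,0,10],91],
  [[0,0,0],[0,0,10],91],
  [[0,0,0],[0,0,10],91],
  [[0,0,0],[0,0,10],91],
  [[0,0,0],[0,0,9],91],
  [[0,0,0],[0,0,0],91],
  [[0,0,0],[0,0,0],91],
  [[0,0,0],[0,0,0],91],
  [[0,0,0],[0,0,0],91],
])

```text
time_s: 4.05
ee_pos: [407.9, 330.6, 77.6]
ee_rot: [167.8, 16.1, 140.7]
force: [-0.2, 0.8, -0.2]
gripper_width: 91.5
```

```bash
python3 - <<'E'
from h import *
from workcell import env
st=env.state(); print(st["force"]); rows(st,G-15*N,toolR(142.6,20,-1.7),1)
grab(env,"wrist","w3")
E
```

```text
[-0.1692851   0.80206797 -0.23896738]
total rot [ 0.1  0.  -0.1] shift [-0.2 -0.5 -2.8]
[[0.13, 0.04, -0.15], [-0.2, -0.5, -2.8]]
```

View pics/w3.png

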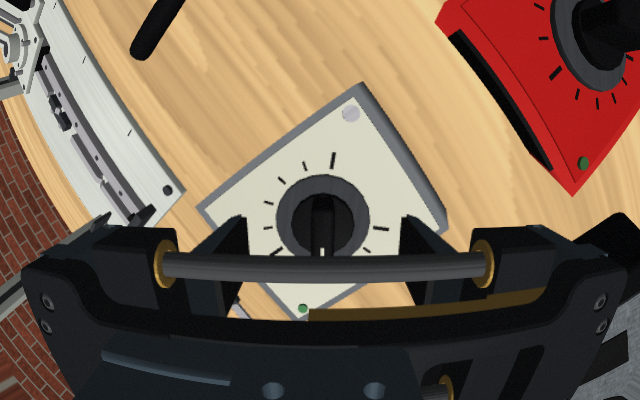

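The bar stands vertically at (322,220), midway between the fingers, and nothing is touching. I'll close.

Call:
servo_tool([
  [[0,0,0],[0,0,-1],8],
  [[0,0,0],[0,0,0],8],
  [[0,0,0],[0,0,0],8],
  [[0,0,0],[0,0,0],8],
  [[0,0,0],[0,0,0],8],
  [[0,0,0],[0,0,0],8],
  [[0,0,0],[0,0,0],8],
  [[0,0,0],[0,0,0],8],
  [[0,0,0],[0,0,0],8],
  [[0,0,0],[0,0,0],8],
], squeeze=20)

```text
time_s: 5.35
ee_pos: [407.5, 330.7, 78.9]
ee_rot: [167.8, 16.1, 140.7]
force: [-0.1, 0.4, 0.6]
gripper_width: 8.3
```

```bash
python3 - <<'E'
from h import *
from workcell import env
st=env.state(); print(st["force"],st["torque"],st["gripper_width"]); rows(st,G-15*N,toolR(142.6,20,-1.7),1)
rows(st,st["ee_pos"],toolR(142.6-81.4,20,-1.7),1)
E
```

```text
[-0.082611    0.38891555  0.55011749] [ 0.10788769  0.27107702 -0.00448398] 8.252265932069488
total rot [ 0.2  0.  -0.2] shift [-0.2 -0.7 -1.4]
[[0.17, 0.04, -0.15], [-0.2, -0.7, -1.4]]
total rot [ 0.2 -0.1 81.2] shift [0. 0. 0.]
[[0.17, -0.08, 81.25], [0.0, 0.0, 0.0]]
```

```bash
python3 - <<'E'
from h import *
from workcell import env
grab(env,"wrist","w4");grab(env,"scene","s4");grab(env,"top","t4"); crop("s4",350,70,460,180,6,"c10"); crop("t4",140,160,240,260,6,"c11")
E
```

```text
(no output)
```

View pics/w4.png

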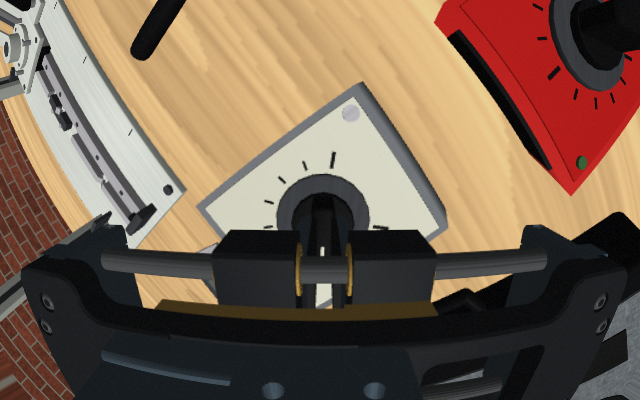

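View pics/c10.png

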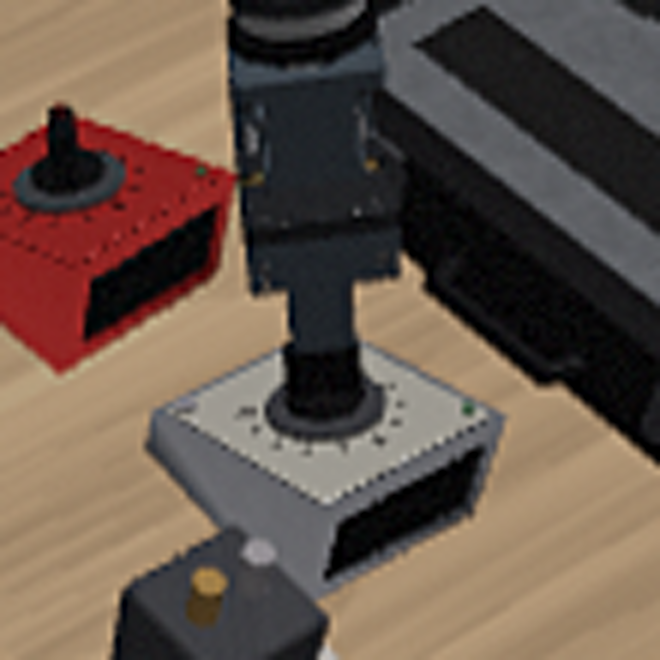

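```bash
python3 - <<'E'
from h import *
from workcell import env
st=env.state();s=load("s4");w=load("w4")
z=R.from_euler("xyz",st["ee_rot"],degrees=True).apply([0,0,1])
for k in(0,19,40,79):
    p=st["ee_pos"]-z*k; u,v=proj(s,p); print(k,p.round(1),"c10",(u-350)*6,(v-70)*6,"w",fproj(w,p))
a=cv2.imread("pics/s4.png")[70:180,350:460].astype(float); a=np.clip(a*4,0,255).astype(np.uint8)
cv2.imwrite("pics/c12.png",cv2.resize(a,None,fx=7,fy=7,interpolation=cv2.INTER_CUBIC))
crop("w4",260,160,390,320,5,"c13")
E
```

```text
0 [407.5 330.7  78.9] c10 321.54034711636643 377.7114591378918 w (np.float64(322.2267787261829), np.float64(227.89681882869726))
19 [401.  330.9  96.8] c10 319.5156933380806 348.0654059510366 w (np.float64(322.12212678991796), np.float64(238.13564521745525))
40 [393.8 331.1 116.5] c10 317.23864594896816 314.72367180832816 w (np.float64(321.98261283069684), np.float64(251.90164764307337))
79 [380.3 331.4 153.1] c10 312.89658472475116 251.14491114597712 w (np.float64(321.6270655885232), np.float64(287.61697728250533))
```

View pics/c12.png

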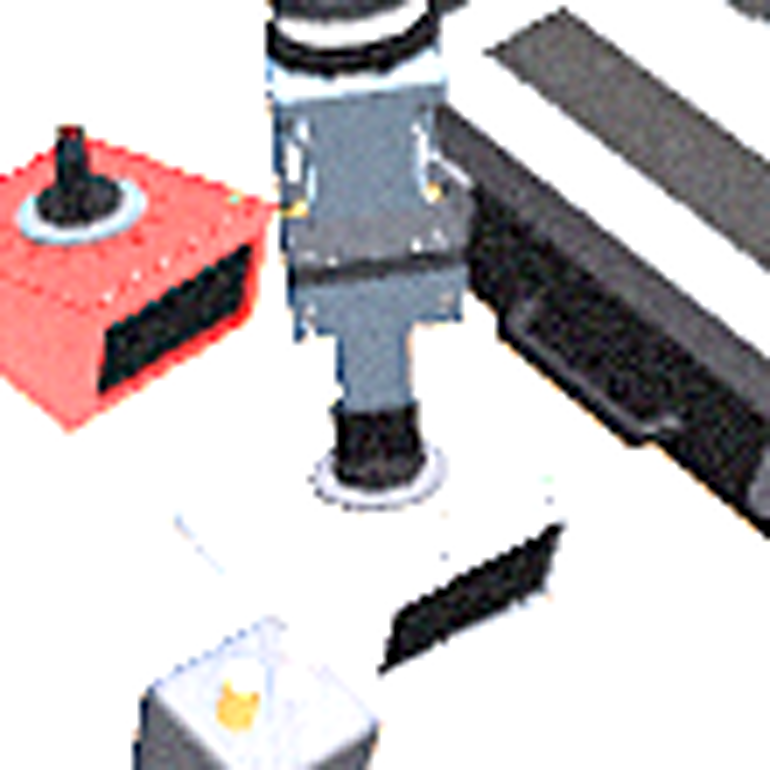

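View pics/c13.png

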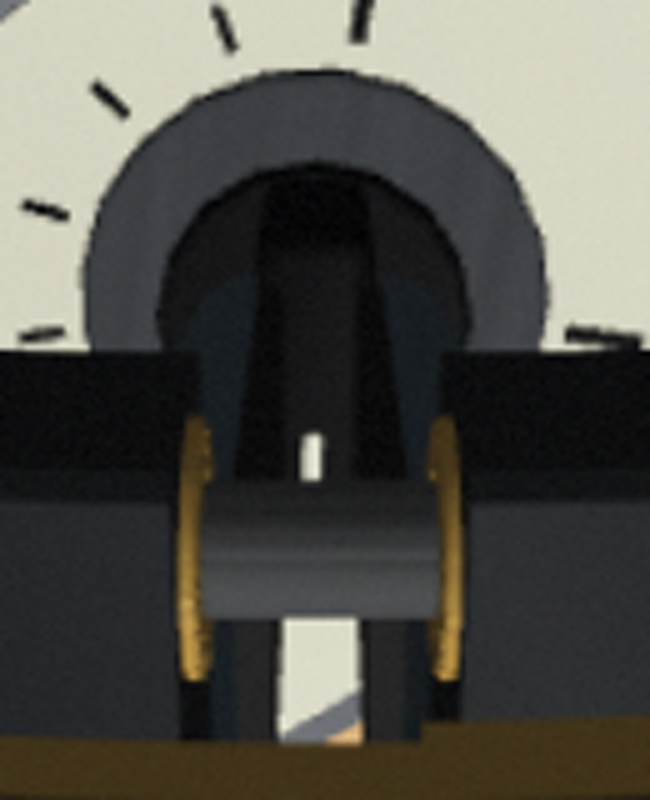

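Call:
servo_tool([
  [[0,0,0],[0,0,0],0],
  [[0,0,0],[0,0,0],0],
  [[0,0,0],[0,0,0],0],
  [[0,0,0],[0,0,0],0],
  [[0,0,0],[0,0,0],0],
  [[0,0,0],[0,0,0],0],
  [[0,0,0],[0,0,0],0],
  [[0,0,0],[0,0,0],0],
  [[0,0,0],[0,0,0],0],
  [[0,0,0],[0,0,0],0],
], squeeze=20)

```text
time_s: 6.75
ee_pos: [407.5, 330.8, 78.9]
ee_rot: [167.8, 16.1, 140.7]
force: [0.9, 0.3, -0.3]
gripper_width: 0.7
```

```bash
python3 - <<'E'
from h import *
from workcell import env
st=env.state(); print(st["gripper_width"],st["force"],st["torque"])
grab(env,"wrist","w5"); grab(env,"scene","s5")
a=cv2.imread("pics/w5.png")[160:320,260:390].astype(float)
cv2.imwrite("pics/c14.png",cv2.resize(np.clip(a*3,0,255).astype(np.uint8),None,fx=4,fy=4,interpolation=cv2.INTER_CUBIC))
E
```

```text
0.6515430681456512 [ 0.93079711  0.26316243 -0.3141299 ] [0.07192946 0.32041057 0.03468724]
```

View pics/c14.png

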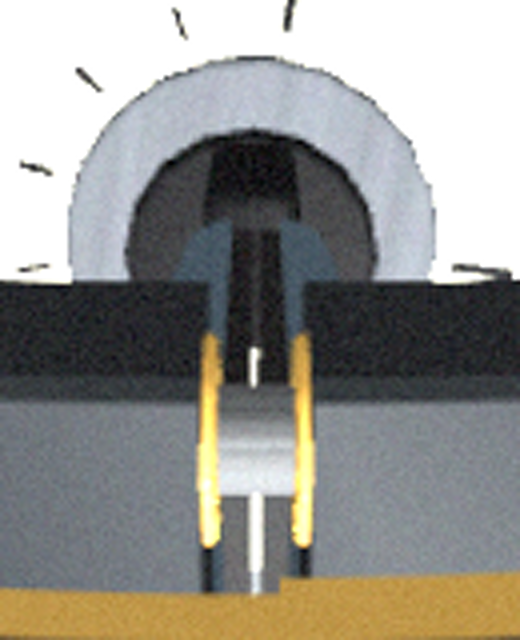

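```bash
python3 - <<'E'
from h import *
from workcell import env
st=env.state();w=load("w5");s=load("s5")
Rt=R.from_euler("xyz",st["ee_rot"],degrees=True)
for k in(0,10,19,25):
  for y in (-16,0,16):
    p=st["ee_pos"]+Rt.apply([0,y,-k]); u,v=fproj(w,p); a,b=proj(s,p); print(k,y,"c14",round((u-260)*4),round((v-160)*4),"s5c",round((a-370)*10),round((b-90)*10))
a=cv2.imread("pics/s5.png")[90:150,370:440].astype(float)
cv2.imwrite("pics/c15.png",cv2.resize(np.clip(a*4,0,255).astype(np.uint8),None,fx=10,fy=10,interpolation=cv2.INTER_NEAREST))
E
```

```text
0 -16 c14 249 180 s5c 287 435
0 0 c14 249 272 s5c 336 429
0 16 c14 249 359 s5c 385 424
10 -16 c14 249 197 s5c 285 409
10 0 c14 249 292 s5c 334 404
10 16 c14 249 383 s5c 383 398
19 -16 c14 248 213 s5c 283 386
19 0 c14 249 313 s5c 333 380
19 16 c14 249 406 s5c 382 374
25 -16 c14 248 225 s5c 282 370
25 0 c14 248 327 s5c 331 364
25 16 c14 249 423 s5c 381 358
```

View pics/c15.png

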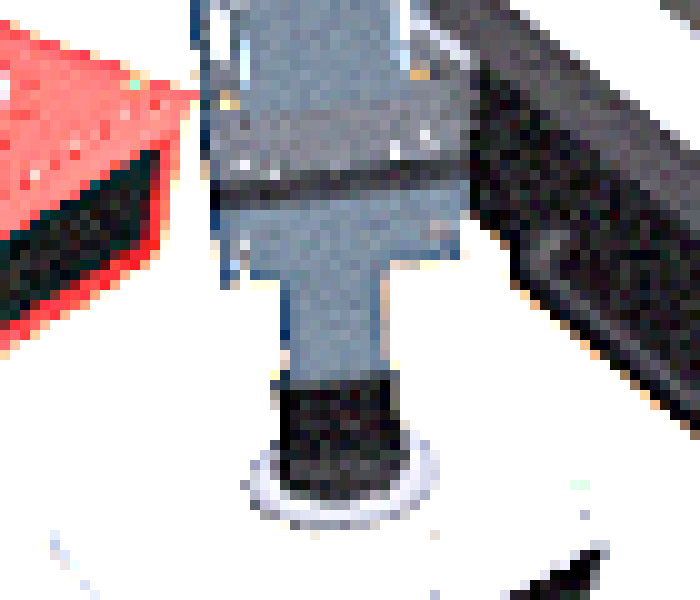

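```bash
python3 - <<'E'
from h import *
w=load("w3"); Rt=R.from_euler("xyz",[167.8,16.1,140.7],degrees=True); p0=np.array([407.9,330.6,77.6])
for k in(0,10,19,25):
  print(k,[np.round(fproj(w,p0+Rt.apply([x,-16,-k])),0).tolist() for x in(-59,-46,46,59)])
crop("w3",170,170,290,260,6,"c16")
E
```

```text
0 [[235.0, 205.0], [254.0, 205.0], [391.0, 205.0], [409.0, 205.0]]
10 [[231.0, 209.0], [250.0, 209.0], [394.0, 209.0], [413.0, 209.0]]
19 [[227.0, 213.0], [247.0, 213.0], [397.0, 213.0], [417.0, 213.0]]
25 [[224.0, 216.0], [245.0, 216.0], [399.0, 216.0], [420.0, 216.0]]
```

View pics/c16.png

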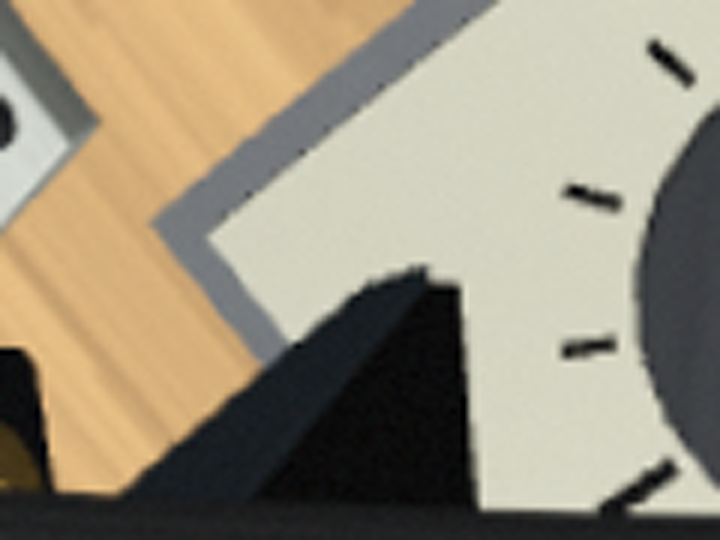

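The wrist and scene views agree: the fingertips end about 20 to 24 mm short of the reported TCP, so the jaws closed just above the bar. I'll open, go 18 mm deeper in guarded steps and check.

Call:
servo_tool([
  [[0,0,0],[0,0,0],60],
  [[0,0,0],[0,0,0],60],
  [[0,0,0],[0,0,0],60],
  [[0,0,0],[0,0,4],60],
  [[0,0,0],[0,0,4],60],
  [[0,0,0],[0,0,4],60],
  [[0,0,0],[0,0,4],60],
  [[0,0,0],[0,0,3],60],
  [[0,0,0],[0,0,0],60],
  [[0,0,0],[0,0,0],60],
])

```text
time_s: 8.1
ee_pos: [414.5, 330.4, 59.4]
ee_rot: [167.8, 16.1, 140.7]
force: [0.3, -0.0, 1.5]
gripper_width: 59.8
```

```bash
python3 - <<'E'
from h import *
from workcell import env
st=env.state(); print(st["gripper_width"],st["force"],st["torque"]); rows(st,G-15*N,toolR(142.6,20,-1.7),1)
grab(env,"wrist","w6"); grab(env,"scene","s6")
a=cv2.imread("pics/w6.png")[150:270,230:420].astype(float)
cv2.imwrite("pics/c17.png",cv2.resize(np.clip(a*3,0,255).astype(np.uint8),None,fx=4,fy=4,interpolation=cv2.INTER_CUBIC))
a=cv2.imread("pics/s6.png")[90:150,370:440].astype(float)
cv2.imwrite("pics/c18.png",cv2.resize(np.clip(a*4,0,255).astype(np.uint8),None,fx=10,fy=10,interpolation=cv2.INTER_NEAREST))
E
```

```text
59.837552916196664 [ 0.30009225 -0.0405353   1.52019503] [ 0.07463996  0.28148311 -0.02155932]
total rot [ 0.1  0.  -0.1] shift [ -0.2  -0.4 -22.2]
[[0.12, 0.04, -0.14], [-0.2, -0.4, -22.2]]
```

View pics/c17.png

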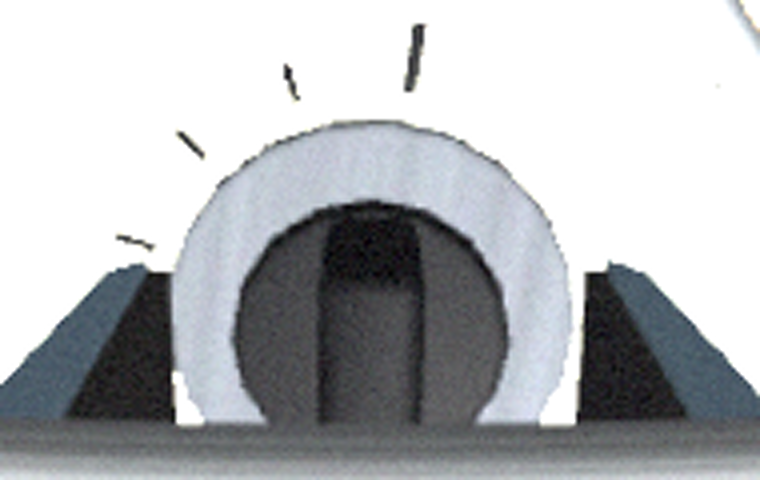

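View pics/c18.png

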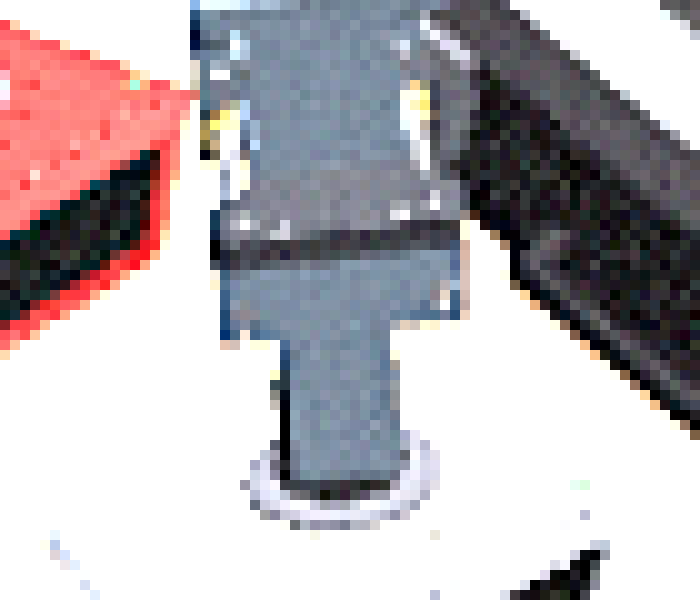

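The fingers now straddle the bar in both views. I'll close.

Call:
servo_tool([
  [[0,0,0],[0,0,0],8],
  [[0,0,0],[0,0,0],8],
  [[0,0,0],[0,0,0],8],
  [[0,0,0],[0,0,0],8],
  [[0,0,0],[0,0,0],8],
  [[0,0,0],[0,0,0],8],
  [[0,0,0],[0,0,0],8],
  [[0,0,0],[0,0,0],8],
  [[0,0,0],[0,0,0],8],
  [[0,0,0],[0,0,0],8],
], squeeze=20)

```text
time_s: 9.45
ee_pos: [415.1, 330.2, 60.1]
ee_rot: [167.8, 16.2, 140.8]
force: [1.1, -1.5, 0.9]
gripper_width: 13.7
```

```bash
python3 - <<'E'
from h import *
from workcell import env
st=env.state(); print(st["gripper_width"],st["force"],st["torque"],st["qpos"]); rows(st,G-15*N,toolR(142.6,20,-1.7),1)
E
```

```text
13.674719733254852 [ 1.10088417 -1.50043082  0.87893543] [0.09315376 0.22644471 0.01015552] [ 47.43719792  15.96741059 118.59731641 -27.05851529  34.89895641
 -74.15935657]
total rot [ 0.2  0.1 -0.1] shift [  0.5  -0.8 -21.7]
[[0.17, 0.12, -0.09], [0.5, -0.8, -21.7]]
```

Call:
servo_tool([
  [[0,0,8.5],[0,0,0],8],
  [[0,0,8.5],[0,0,0],8],
  [[0,0,8.5],[0,0,0],8],
  [[0,0,8.5],[0,0,0],8],
  [[0,0,8.5],[0,0,0],8],
  [[0,0,8.5],[0,0,0],8],
  [[0,0,8.5],[0,0,0],8],
  [[0,0,8.5],[0,0,0],8],
  [[0,0,8],[0,0,0],8],
  [[0,0,0],[0,0,0],8],
])

```text
time_s: 10.7
ee_pos: [415.5, 328.9, 60.3]
ee_rot: [161.4, -8.1, 65.5]
force: [0.7, -0.4, 0.2]
gripper_width: 14.2
```

```bash
python3 - <<'E'
from h import *
from workcell import env
st=env.state(); print(st["gripper_width"],st["force"],st["torque"],st["qpos"]); rows(st,G-36.7*N,toolR(61.3,20,-1.7),1)
E
```

```text
14.207503278172798 [ 0.65486326 -0.44163401  0.22036413] [-0.02822478  0.09608309 -0.02645494] [ 47.39733616  15.94752481 118.61892473 -27.2210968   35.00776926
   4.26953609]
total rot [ 0.3 -0.   2.9] shift [ 0.3 -1.7 -0. ]
[[0.25, -0.04, 2.88], [0.3, -1.7, -0.0]]
```

Call:
servo_tool([
  [[0,0,2.8],[0,0,0],8],
  [[0,0,0],[0,0,0],8],
  [[0,0,0],[0,0,0],8],
  [[0,0,0],[0,0,0],60],
  [[0,0,0],[0,0,0],60],
  [[0,0,0],[0,0,0],60],
  [[0,0,0],[0,0,-15],60],
  [[0,0,0],[0,0,-30],60],
  [[0,0,0],[0,0,-30],60],
  [[0,0,0],[0,0,0],60],
])

```text
time_s: 11.95
ee_pos: [388.0, 330.5, 134.7]
ee_rot: [161.8, -8.9, 63.2]
force: [-0.3, -0.7, -0.6]
gripper_width: 60.0
```

```bash
python3 - <<'E'
from h import *
from workcell import env
st=env.state(); print(st["gripper_width"],st["force"],st["qpos"]); rows(st,G-15*N,toolR(61.3,20,-1.7),1)
grab(env,"wrist","w7");crop("w7",240,120,420,260,4,"c19")
E
```

```text
60.0150502971363 [-0.29602149 -0.69633106 -0.62804384] [ 50.20107008   8.91433403 114.67546906 -22.27124173  45.78946739
   2.54721425]
total rot [ 0.2 -0.1  0.5] shift [-0.5 -1.1 57.7]
[[0.19, -0.14, 0.5], [-0.5, -1.1, 57.7]]
```

View pics/c19.png

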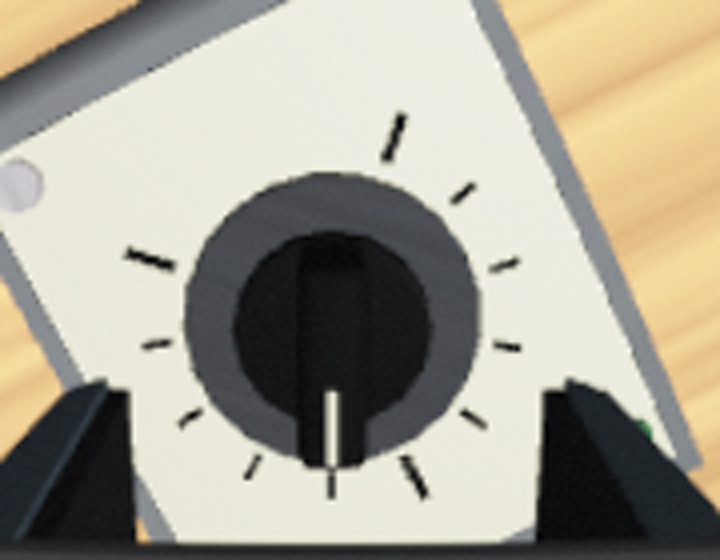

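View pics/w7.png

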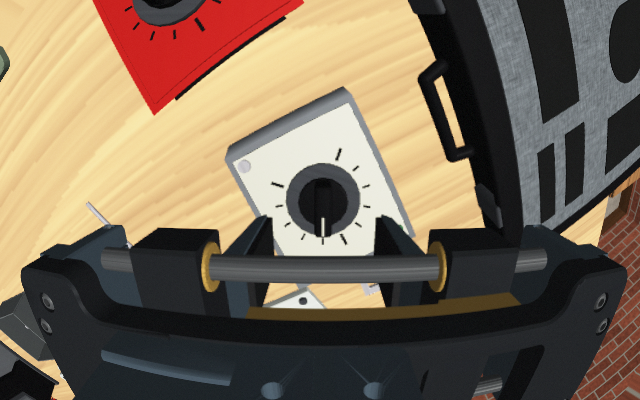

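The pointer sits exactly on mark 6, with its line ending at (331,468) and the mark at (331,485) in the crop. Next is the carrier. I'll move to a pre-pose in front of the handle, with the tool tilted 40° and the jaws along y.

```bash
python3 - <<'E'
from h import *
from workcell import env
st=env.state(); rows(st,[534,-124.5,125],toolR(90,40),12)
E
```

```text
total rot [-19.3   5.5 -27.7] shift [-336.9  332.2   63.5]
[[-1.61, 0.46, -2.31], [-28.1, 27.7, 5.3]]
[[-1.61, 0.46, -2.31], [-29.2, 26.4, 5.8]]
[[-1.61, 0.46, -2.31], [-30.3, 25.0, 6.3]]
[[-1.61, 0.46, -2.31], [-31.3, 23.6, 6.7]]
[[-1.61, 0.46, -2.31], [-32.3, 22.1, 7.1]]
[[-1.61, 0.46, -2.31], [-33.2, 20.6, 7.5]]
[[-1.61, 0.46, -2.31], [-34.1, 19.0, 7.7]]
[[-1.61, 0.46, -2.31], [-34.9, 17.4, 8.0]]
[[-1.61, 0.46, -2.31], [-35.6, 15.8, 8.2]]
[[-1.61, 0.46, -2.31], [-36.3, 14.1, 8.3]]
[[-1.61, 0.46, -2.31], [-36.9, 12.4, 8.4]]
[[-1.61, 0.46, -2.31], [-37.4, 10.6, 8.4]]
```

Call:
servo_tool([
  [[-1.6,0.5,-2.3],[-28,28,3],60],
  [[-1.6,0.5,-2.3],[-29,26,4],60],
  [[-1.6,0.5,-2.3],[-30,25,5],60],
  [[-1.6,0.5,-2.3],[-31,23.5,6],60],
  [[-1.6,0.5,-2.3],[-32,22,7],60],
  [[-1.6,0.5,-2.3],[-33,20.5,7.5],60],
  [[-1.6,0.5,-2.3],[-34,19,7.7],60],
  [[-1.6,0.5,-2.3],[-35,17.4,8],60],
  [[-1.6,0.5,-2.3],[-35.6,15.8,8],60],
  [[-1.6,0.5,-2.3],[-36,14,8],60],
])

```text
time_s: 13.25
ee_pos: [491.6, -6.2, 122.0]
ee_rot: [146.4, -3.5, 84.7]
force: [0.1, 0.2, -0.5]
gripper_width: 60.0
```

```bash
python3 - <<'E'
from h import *
from workcell import env
st=env.state(); print(st["ee_pos"],st["ee_rot"]);rows(st,[534,-124.5,125],toolR(90,40),4)
E
```

```text
[491.62705063  -6.24854218 121.9857493 ] [146.38444977  -3.50720613  84.66542269]
total rot [-6.2  0.4 -6.4] shift [-113.4   49.8   21.1]
[[-1.55, 0.1, -1.59], [-28.4, 12.5, 5.3]]
[[-1.55, 0.1, -1.59], [-28.7, 11.5, 5.6]]
[[-1.55, 0.1, -1.59], [-29.0, 10.6, 5.8]]
[[-1.55, 0.1, -1.59], [-29.3, 9.6, 6.0]]
```

Call:
servo_tool([
  [[-1.6,0.1,-1.6],[-28.5,12,5],50],
  [[-1.6,0.1,-1.6],[-28.7,11,5],50],
  [[-1.6,0.1,-1.6],[-29,10,5],50],
  [[-1.6,0.1,-1.6],[-29,9,5],50],
  [[0,0,0],[0,0,0],50],
  [[0,0,0],[0,0,0],50],
  [[0,0,0],[0,0,0],50],
  [[0,0,0],[0,0,0],50],
  [[0,0,0],[0,0,0],50],
  [[0,0,0],[0,0,0],50],
])

```text
time_s: 14.5
ee_pos: [515.5, -84.8, 125.9]
ee_rot: [143.9, -0.8, 88.2]
force: [0.9, 0.1, -0.2]
gripper_width: 50.2
```

```bash
python3 - <<'E'
from h import *
from workcell import env
st=env.state(); print(st["ee_pos"],st["ee_rot"],st["force"],st["qpos"]);rows(st,[534,-124.5,125],toolR(90,40),1)
grab(env,"wrist","w8");crop("w8",200,100,440,270,3,"c20");grab(env,"scene","s8");crop("s8",270,160,400,290,5,"c21")
Rt=R.from_euler("xyz",st["ee_rot"],degrees=True);w=load("w8")
for k in(0,21):
  print(k,[np.round(fproj(w,st["ee_pos"]+Rt.apply([x,-16,-k])),0).tolist() for x in(-25,25)])
print("handle pred",fproj(w,[572,-124.5,100]),fproj(w,[572,-124.5,60]))
E
```

```text
[515.50467115 -84.78665062 125.85018296] [143.88293192  -0.83333409  88.23062039] [ 0.86749075  0.14879722 -0.20668791] [ -17.33167442    3.6519458   131.54855955   45.16757294   13.82450282
 -146.53730157]
total rot [-3.9  0.4 -1.9] shift [-39.1  15.8  11.8]
[[-3.87, 0.43, -1.91], [-39.1, 15.8, 11.8]]
0 [[285.0, 205.0], [360.0, 205.0]]
21 [[281.0, 215.0], [364.0, 215.0]]
handle pred (np.float64(279.4187973830269), np.float64(241.30871751707855)) (np.float64(282.3582179864599), np.float64(205.7890958299844))
```

View pics/w8.png

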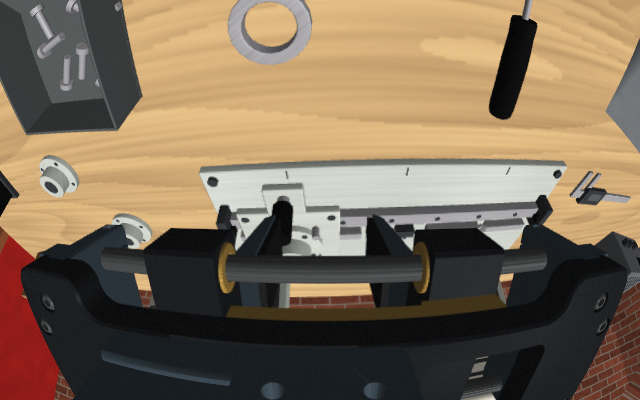

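View pics/c21.png

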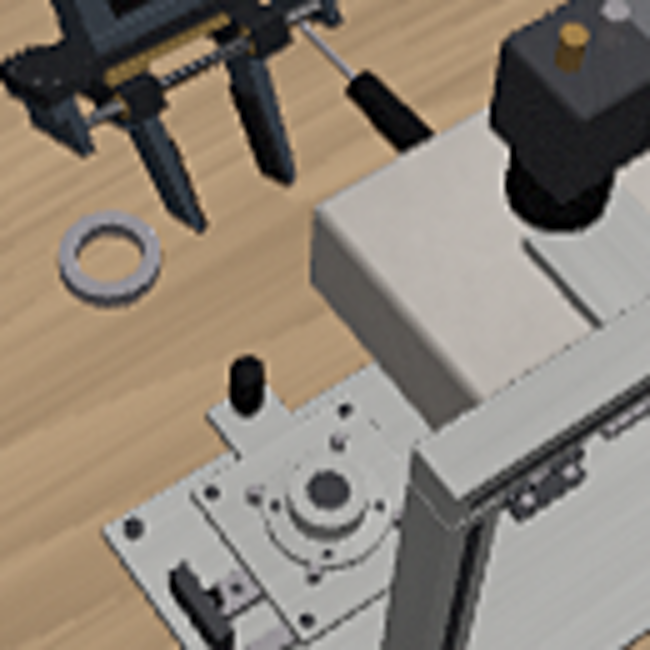

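View pics/c20.png

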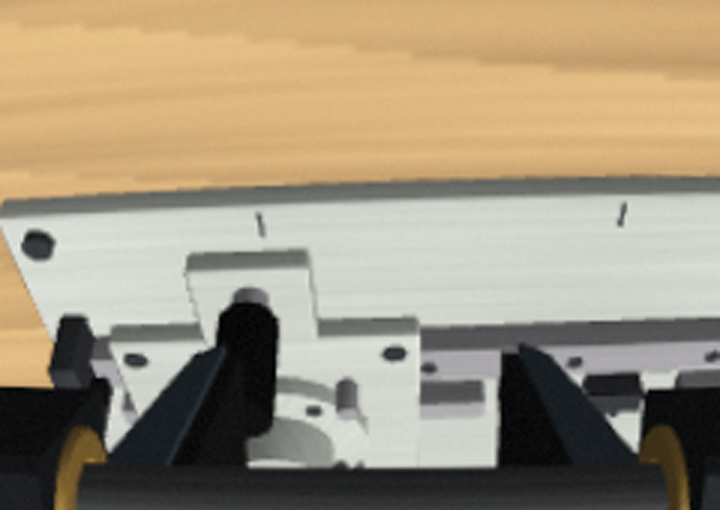

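```bash
python3 - <<'E'
from h import *
from workcell import env
st=env.state(); T=toolR(86,31,-8); z=T.apply([0,0,1]); print(z)
tip=np.array([572,-124.5,76]); rows(st,tip+z*(21-70),T,6)
# handle from wrist: bottom edge ray and scene
w=load("w8")
# notch block / strip features in wrist on z=24
for u,v in [(352,233),(517,217),(452,222)]: print((u,v),onplane(fray(w,u,v),[0,0,26],[0,0,1.]).round(1))
E
```

```text
[ 0.51002576 -0.07167945 -0.8571673 ]
total rot [ 5.2 -4.   0.7] shift [-35.2  21.9  25.2]
[[0.87, -0.66, 0.12], [-5.9, 3.7, 4.2]]
[[0.87, -0.66, 0.12], [-5.8, 3.7, 4.2]]
[[0.87, -0.66, 0.12], [-5.7, 3.8, 4.2]]
[[0.87, -0.66, 0.12], [-5.7, 3.9, 4.2]]
[[0.87, -0.66, 0.12], [-5.6, 4.0, 4.2]]
[[0.87, -0.66, 0.12], [-5.6, 4.0, 4.2]]
(352, 233) [674.3 -51.3  26. ]
(517, 217) [656.8 185.2  26. ]
(452, 222) [659.4  80.7  26. ]
```

Call:
servo_tool([
  [[0.9,-0.7,0.1],[-6,3.7,4],50],
  [[0.9,-0.7,0.1],[-6,3.7,4],50],
  [[0.9,-0.7,0.1],[-6,3.8,4],50],
  [[0.9,-0.7,0.1],[-6,3.9,4],50],
  [[0.9,-0.7,0.1],[-6,4,4],50],
  [[0.9,-0.7,0.1],[-6,4,4],50],
  [[0,0,0],[0,0,0],50],
  [[0,0,0],[0,0,0],50],
  [[0,0,0],[0,0,0],50],
  [[0,0,0],[0,0,0],50],
])

```text
time_s: 15.85
ee_pos: [545.7, -123.3, 118.5]
ee_rot: [149.5, 2.4, 85.3]
force: [-0.1, 0.3, -0.0]
gripper_width: 49.9
```

```bash
python3 - <<'E'
from h import *
from workcell import env
st=env.state(); print(st["ee_pos"],st["ee_rot"],st["force"],st["qpos"])
T=toolR(86,31,-8); z=T.apply([0,0,1]);tip=np.array([572,-124.5,76]); rows(st,tip+z*(21-70),T,1)
grab(env,"wrist","w9");crop("w9",200,100,440,270,3,"c22")
w8=load("w8");print("block",onplane(fray(w8,404.3,228),[0,0,30],[0,0,1.]))
w=load("w9");print("handle pred",fproj(w,[572,-124.5,100]),fproj(w,[572,-124.5,60]))
E
```

```text
[ 545.7050328  -123.28546469  118.51996587] [149.4681676    2.39779218  85.32396997] [-0.131754    0.31049085 -0.04283982] [ -16.4313059     8.03527516  123.87601129   12.6759415    18.11235953
 -113.41369493]
total rot [-0.4  0.3  0.1] shift [2.4 0.7 0.9]
[[-0.41, 0.35, 0.08], [2.4, 0.7, 0.9]]
block [661.76229837  14.57077817  30.        ]
handle pred (np.float64(325.20106241807423), np.float64(232.02476135828692)) (np.float64(326.96439644869935), np.float64(196.270625520057))
```

View pics/c22.png

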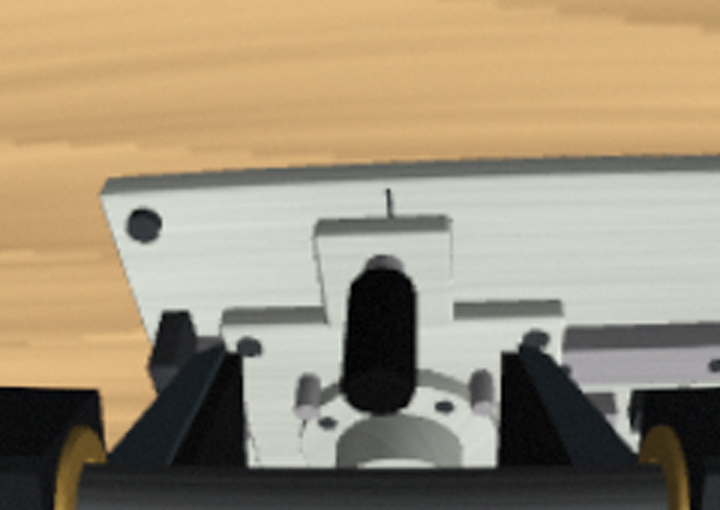

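The handle runs from (327,193) at its base to (326,231) at its top. That matches the prediction, and it lies between the fingers. I'll advance along the tool to straddle it.

Call:
servo_tool([
  [[-0.4,0.3,0],[2,0.7,9],50],
  [[0,0,0],[0,0,10],50],
  [[0,0,0],[0,0,10],50],
  [[0,0,0],[0,0,10],50],
  [[0,0,0],[0,0,10],50],
  [[0,0,0],[0,0,10],50],
  [[0,0,0],[0,0,8],50],
  [[0,0,0],[0,0,0],50],
  [[0,0,0],[0,0,0],50],
  [[0,0,0],[0,0,0],50],
])

```text
time_s: 17.15
ee_pos: [582.8, -126.7, 57.3]
ee_rot: [149.1, 2.2, 85.5]
force: [0.7, 0.0, -0.5]
gripper_width: 50.0
```

```bash
python3 - <<'E'
from h import *
from workcell import env
st=env.state(); print(st["ee_pos"],st["ee_rot"],st["force"],st["qpos"])
T=toolR(86,31,-8); z=T.apply([0,0,1]);tip=np.array([572,-124.5,76]); rows(st,tip+z*(21),T,1)
grab(env,"wrist","w10");crop("w10",200,100,440,270,3,"c23");grab(env,"scene","s10");crop("s10",270,160,400,290,5,"c24")
E
```

```text
[ 582.80305241 -126.6911358    57.3484006 ] [149.10664972   2.15684635  85.46225924] [ 0.66086981  0.00819522 -0.45083368] [ -15.72583432   16.64015881  124.52062544   25.79489101    8.98251668
 -126.23186524]
total rot [-0.   0.1  0.1] shift [ 0.7  0.2 -0.7]
[[-0.04, 0.07, 0.08], [0.7, 0.2, -0.7]]
```

View pics/c23.png

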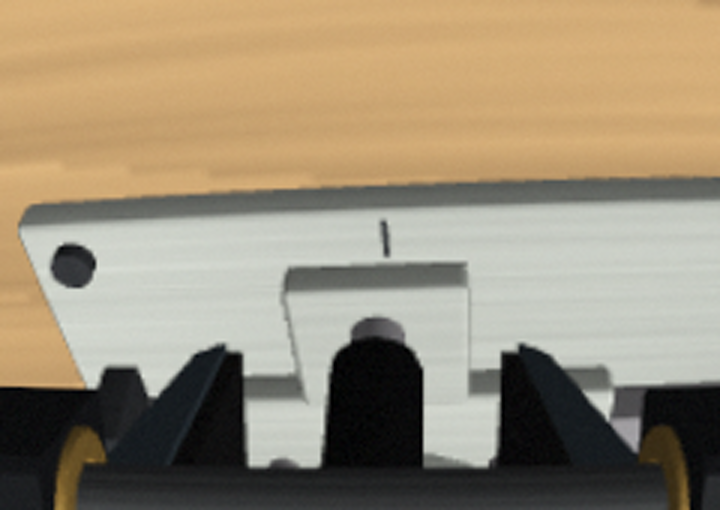

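View pics/c24.png

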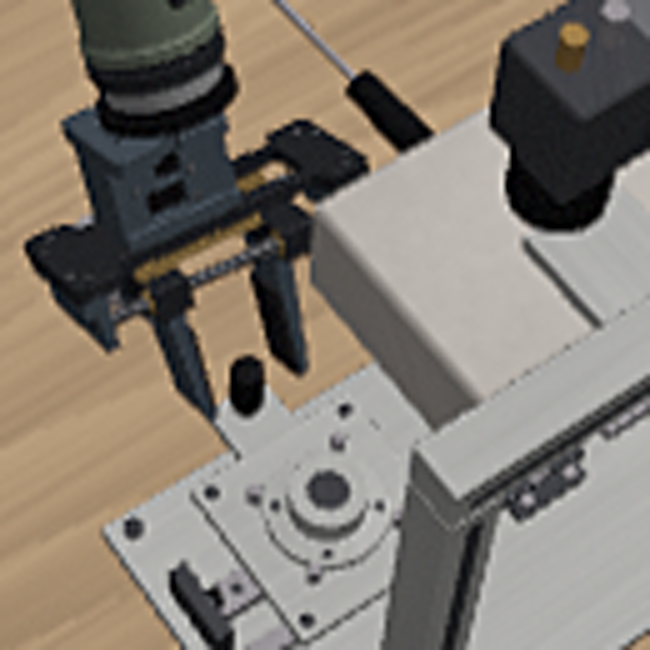

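```bash
python3 - <<'E'
from h import *
s=load("s10")
for z in(60,65,70,76): print(z,onz(s,270+254/5,160+394/5,z).round(1), "L",onz(s,270+208/5,160+415/5,z).round(1),"R",onz(s,270+300/5,160+372/5,z).round(1))
for z in(60,100): print("handle",z,onz(s,270+247/5,160+(365 if z==100 else 405)/5,z).round(1))
print([ (np.array(proj(s,p))-[270,160])*5 for p in ([582.8,-126.7,57.3],[572,-124.5,75.3])])
E
```

```text
60 [ 571.  -117.3   60. ] L [ 567.3 -146.4   60. ] R [574.1 -87.3  60. ]
65 [ 573.2 -118.9   65. ] L [ 569.5 -147.9   65. ] R [576.3 -89.1  65. ]
70 [ 575.4 -120.5   70. ] L [ 571.8 -149.4   70. ] R [578.5 -90.8  70. ]
76 [ 578.  -122.4   76. ] L [ 574.4 -151.1   76. ] R [581.1 -92.9  76. ]
handle 60 [ 574.5 -124.6   60. ]
handle 100 [ 571.4 -122.9  100. ]
[array([252.15428626, 419.79439884]), array([244.82032986, 388.69970713])]
```

The fingertips straddle the handle at about the right height. I'll narrow the opening and push gently in +y.

```bash
python3 - <<'E'
from h import *
from workcell import env
st=env.state(); Rt=R.from_euler("xyz",st["ee_rot"],degrees=True)
print(Rt.inv().apply([0,1,0]).round(3),Rt.inv().apply([0,0,1]).round(3))
E
```

```text
[ 0.996 -0.049 -0.073] [-0.038  0.513 -0.857]
```

Call:
servo_tool([
  [[0,0,0],[0,0,0],36],
  [[0,0,0],[0,0,0],36],
  [[0,0,0],[4,0,0],36],
  [[0,0,0],[5,0,0],36],
  [[0,0,0],[5,0,0],36],
  [[0,0,0],[5,0,0],36],
  [[0,0,0],[5,0,0],36],
  [[0,0,0],[5,0,0],36],
  [[0,0,0],[5,0,0],36],
  [[0,0,0],[5,0,0],36],
], squeeze=40)

```text
time_s: 18.5
ee_pos: [584.3, -99.4, 57.7]
ee_rot: [148.5, 2.6, 84.3]
force: [-3.9, -11.3, 3.5]
gripper_width: 36.1
```

```bash
python3 - <<'E'
from h import *
from workcell import env
st=env.state(); print(st["ee_pos"],st["ee_rot"],st["force"],st["qpos"],st["time_s"])
Rt=R.from_euler("xyz",st["ee_rot"],degrees=True)
print(Rt.inv().apply([0,1,0]).round(3))
grab(env,"scene","s11");crop("s11",270,160,400,290,5,"c25")
E
```

```text
[584.27380474 -99.39887282  57.71975749] [148.50403215   2.56431341  84.25275382] [ -3.92165756 -11.26287617   3.5351177 ] [ -11.16153878   16.2546344   125.57732259    5.63646327    6.61623268
 -101.5533046 ] 18.5
[ 0.994 -0.062 -0.09 ]
```

View pics/c25.png

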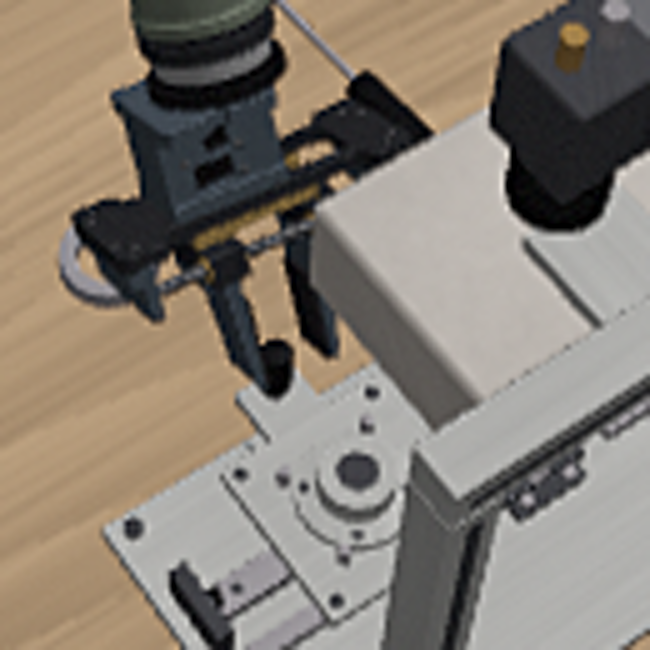

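Call:
servo_tool([
  [[0.1,0,-0.2],[5.5,-0.4,-0.5],36],
  [[0.1,0,-0.2],[5.5,-0.4,-0.5],36],
  [[0.1,0,-0.2],[5.5,-0.4,-0.5],36],
  [[0.1,0,-0.2],[5.5,-0.4,-0.5],36],
  [[0.1,0,-0.2],[5.5,-0.4,-0.5],36],
  [[0.1,0,-0.2],[5.5,-0.4,-0.5],36],
  [[0.1,0,-0.2],[5.5,-0.4,-0.5],36],
  [[0.1,0,-0.2],[5.5,-0.4,-0.5],36],
  [[0.1,0,-0.2],[5.5,-0.4,-0.5],36],
  [[0,0,0],[0,0,0],36],
])

```text
time_s: 19.8
ee_pos: [583.2, -59.8, 57.1]
ee_rot: [149.7, 3.8, 84.8]
force: [0.6, 0.3, 0.3]
gripper_width: 35.8
```

```bash
python3 - <<'E'
from h import *
from workcell import env
st=env.state(); print(st["ee_pos"],st["ee_rot"],st["force"],st["qpos"],st["time_s"])
rows(st,[582.8,st["ee_pos"][1]+10,57.3],toolR(86,31,-8),1)
Rt=R.from_euler("xyz",st["ee_rot"],degrees=True)
print(Rt.inv().apply([0,1,0]).round(3))
grab(env,"scene","s12");crop("s12",270,160,400,290,5,"c26")
E
```

```text
[583.19290849 -59.83182753  57.07232768] [149.70094973   3.80792636  84.82254651] [0.57158592 0.3351531  0.32394704] [ -4.86191458  16.01781519 125.29653002 -22.53139795   9.02631586
 -69.37067239] 19.8
total rot [-0.7  1.8  0.4] shift [ 9.9 -0.7 -1.4]
[[-0.67, 1.81, 0.37], [9.9, -0.7, -1.4]]
[ 0.994 -0.045 -0.103]
```

View pics/c26.png

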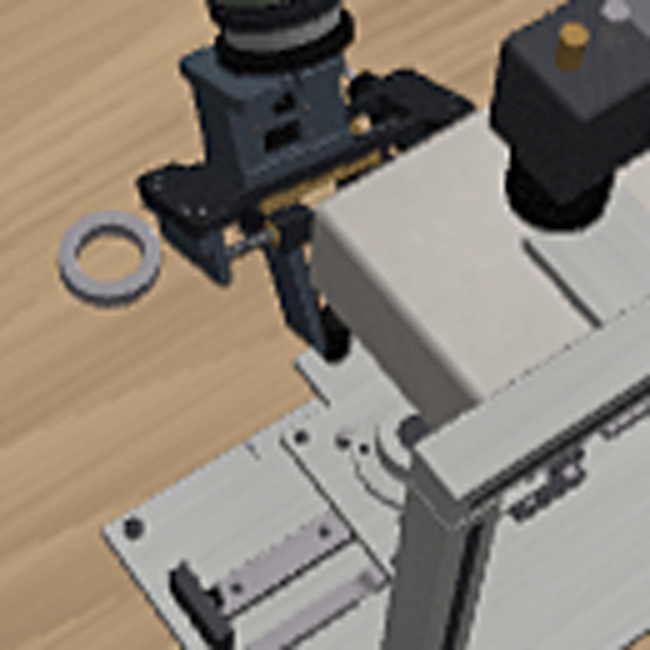

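```bash
python3 - <<'E'
from h import *
from workcell import env
st=env.state(); 
for Rt,n in((R.from_euler("xyz",st["ee_rot"],degrees=True),"now"),(toolR(88,33,-3),"tgt")):
  for k in(79,100,150):
    print(n,k,[ (st["ee_pos"]+Rt.apply([sx*89,38,-k])).round(0).tolist() for sx in(-1,1)])
rows(st,[582,st["ee_pos"][1]+45,58],toolR(88,33,-3),9)
Rt=toolR(88,33,-3);print(Rt.inv().apply([0,1,0]).round(3))
E
```

```text
now 79 [[569.0, -142.0, 150.0], [585.0, 35.0, 138.0]]
now 100 [[558.0, -140.0, 168.0], [574.0, 37.0, 156.0]]
now 150 [[533.0, -135.0, 211.0], [549.0, 42.0, 200.0]]
tgt 79 [[569.0, -147.0, 145.0], [575.0, 30.0, 143.0]]
tgt 100 [[557.0, -147.0, 163.0], [564.0, 31.0, 161.0]]
tgt 150 [[530.0, -145.0, 204.0], [537.0, 32.0, 203.0]]
total rot [-2.8  4.4 -0.9] shift [44.6 -2.6 -6. ]
[[-0.31, 0.48, -0.09], [5.0, -0.3, -0.7]]
[[-0.31, 0.48, -0.09], [5.0, -0.3, -0.6]]
[[-0.31, 0.48, -0.09], [5.0, -0.3, -0.6]]
[[-0.31, 0.48, -0.09], [5.0, -0.3, -0.5]]
[[-0.31, 0.48, -0.09], [5.0, -0.2, -0.5]]
[[-0.31, 0.48, -0.09], [5.0, -0.2, -0.5]]
[[-0.31, 0.48, -0.09], [5.0, -0.2, -0.4]]
[[-0.31, 0.48, -0.09], [5.0, -0.2, -0.4]]
[[-0.31, 0.48, -0.09], [5.0, -0.2, -0.3]]
[ 0.999 -0.026 -0.029]
```

Call:
servo_tool([
  [[-0.4,0.6,-0.2],[5,-0.3,-0.7],36],
  [[-0.4,0.6,-0.2],[5,-0.3,-0.7],36],
  [[-0.4,0.6,-0.2],[5,-0.3,-0.6],36],
  [[-0.4,0.6,-0.2],[5,-0.3,-0.5],36],
  [[-0.4,0.6,-0.2],[5,-0.3,-0.5],36],
  [[-0.4,0.6,-0.2],[5,-0.2,-0.5],36],
  [[-0.4,0.6,-0.2],[5,-0.2,-0.4],36],
  [[-0.4,0.6,-0.2],[5,-0.2,-0.4],36],
  [[0,0,0],[0,0,0],36],
  [[0,0,0],[0,0,0],36],
])

```text
time_s: 21.1
ee_pos: [584.1, -26.4, 59.0]
ee_rot: [146.4, 0.6, 88.2]
force: [-0.0, 0.6, 0.3]
gripper_width: 36.2
```

```bash
python3 - <<'E'
from h import *
from workcell import env
st=env.state(); print(st["ee_pos"],st["ee_rot"],st["force"],st["qpos"],st["time_s"])
rows(st,[582,st["ee_pos"][1]+10,58],toolR(88,33,-3),1)
grab(env,"wrist","w13");crop("w13",200,100,440,270,3,"c27")
E
```

```text
[584.07581233 -26.37691174  58.95824334] [146.40868411   0.59172047  88.15827372] [-0.01935687  0.56763087  0.32554105] [  -4.22107191   15.52556893  128.18865578   16.97768888    2.82155319
 -109.26768003] 21.1
total rot [ 0.6 -0.1  0.3] shift [ 9.9 -2.5 -0.6]
[[0.6, -0.14, 0.29], [9.9, -2.5, -0.6]]
```

View pics/c27.png

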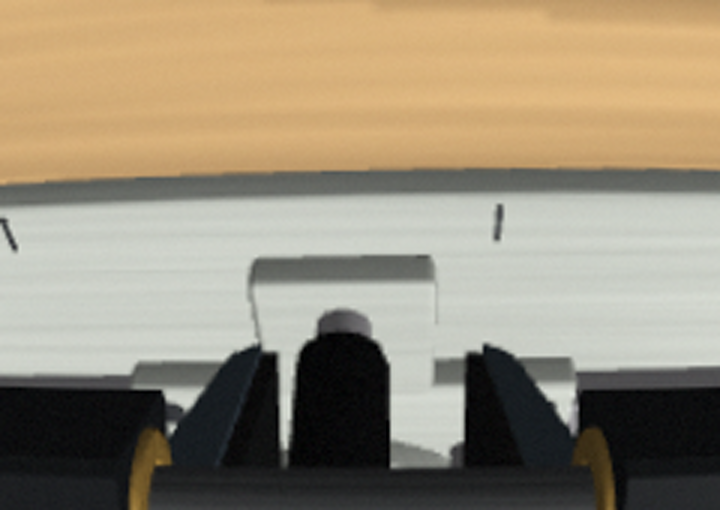

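q5 is at 2.82°, right at its lower limit of 2.81°, so I'll reduce the tilt to about 28° before pushing on.

Call:
servo_tool([
  [[1.5,0,0],[0,-0.6,0],36],
  [[1.5,0,0],[0,-0.6,0],36],
  [[1.5,0,0],[0,-0.6,0],36],
  [[1,0,0.3],[0,-0.6,0],36],
  [[0,0,0],[3,0,0],36],
  [[0,0,0],[3,0,0],36],
  [[0,0,0],[3,0,0],36],
  [[0,0,0],[3,0,0],36],
  [[0,0,0],[0,0,0],36],
  [[0,0,0],[0,0,0],36],
])

```text
time_s: 22.4
ee_pos: [581.1, -17.2, 57.3]
ee_rot: [152.1, 0.7, 87.8]
force: [0.3, -0.3, -0.1]
gripper_width: 35.9
```

```bash
python3 - <<'E'
from h import *
from workcell import env
st=env.state(); print(st["ee_pos"],st["ee_rot"],st["force"],st["qpos"],st["time_s"])
rows(st,[582,st["ee_pos"][1]+10,57],toolR(88,28,-2),1)
Rt=R.from_euler("xyz",st["ee_rot"],degrees=True)
for k in(79,100,110): print(k,[ (st["ee_pos"]+Rt.apply([sx*89,38,-k])).round(0).tolist() for sx in(-1,1)])
grab(env,"wrist","w14");crop("w14",200,100,440,270,3,"c28")
E
```

```text
[581.078829   -17.20637697  57.31127727] [152.06824499   0.73292035  87.83713656] [ 0.26941654 -0.30570025 -0.08956527] [ -2.53627335  15.78668691 123.78212724  -2.18350775  12.50305882
 -88.54147056] 22.4
total rot [-0.1  0.7  0.2] shift [10.   0.4  0.4]
[[-0.07, 0.72, 0.2], [10.0, 0.4, 0.4]]
79 [[574.0, -105.0, 146.0], [581.0, 73.0, 144.0]]
100 [[565.0, -104.0, 165.0], [571.0, 74.0, 162.0]]
110 [[560.0, -104.0, 173.0], [567.0, 74.0, 171.0]]
```

View pics/c28.png

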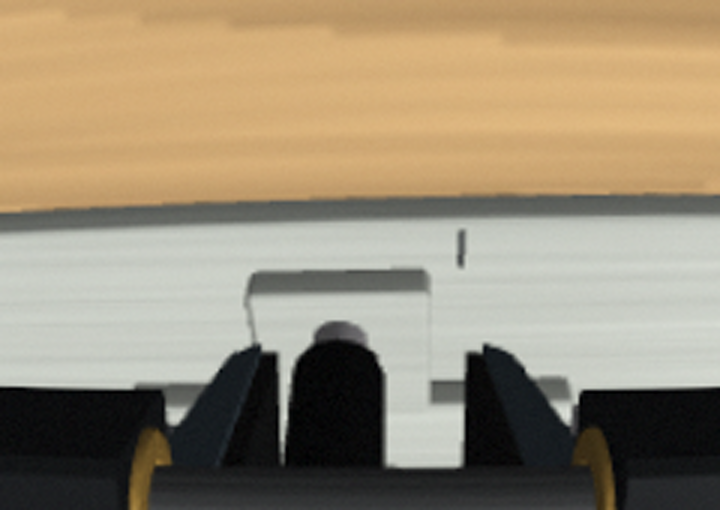

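Call:
servo_tool([
  [[0,0.2,0],[3,0,0],36],
  [[0,0.2,0],[3,0,0],36],
  [[0,0.2,0],[3,0,0],36],
  [[0,0,0],[3,0,0],36],
  [[0,0,0],[2.5,0,0],36],
  [[0,0,0],[2.5,0,0],36],
  [[0,0,0],[2.5,0,0],36],
  [[0,0,0],[2.5,0,0],36],
  [[0,0,0],[2.5,0,0],36],
  [[0,0,0],[2.5,0,0],36],
])

```text
time_s: 23.7
ee_pos: [581.1, -0.2, 57.3]
ee_rot: [152.2, 0.7, 87.7]
force: [0.2, -8.4, 1.0]
gripper_width: 36.1
```

```bash
python3 - <<'E'
from h import *
from workcell import env
st=env.state(); print(st["ee_pos"],st["ee_rot"],st["force"],st["qpos"],st["time_s"])
rows(st,[581,st["ee_pos"][1]+10,57],toolR(88,28,-2),1)
grab(env,"wrist","w15");crop("w15",200,100,440,270,3,"c29")
E
```

```text
[ 5.81052670e+02 -1.93657347e-01  5.72801767e+01] [152.18202681   0.68419274  87.69870718] [ 0.16783514 -8.39639151  1.04255203] [ -0.15629037  15.80786256 123.67740464  -7.24865514  12.83087863
 -81.35205683] 23.7
total rot [-0.2  0.7  0.1] shift [10.  -0.5 -0.1]
[[-0.18, 0.75, 0.05], [10.0, -0.5, -0.1]]
```

View pics/c29.png

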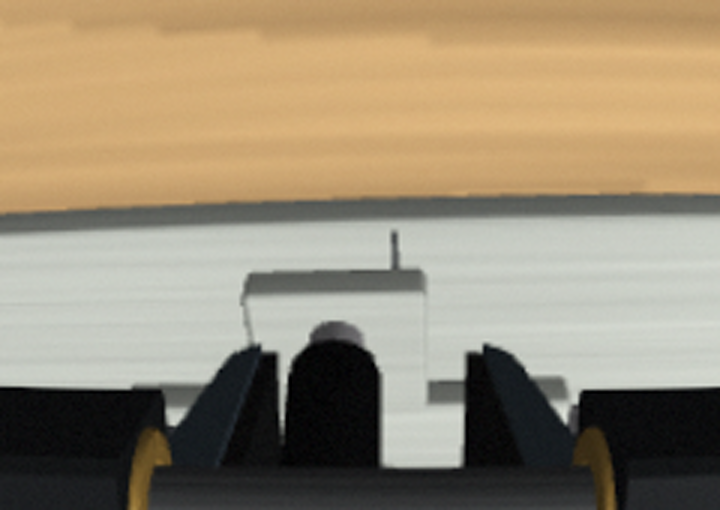

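Call:
servo_tool([
  [[0,0.2,0],[2.5,0,0],36],
  [[0,0.2,0],[2.5,0,0],36],
  [[0,0,0],[2.5,0,0],36],
  [[0,0,0],[2.5,0,0],36],
  [[0,0,0],[2.5,0,0],36],
  [[0,0,0],[0,0,0],36],
  [[0,0,0],[0,0,0],36],
  [[0,0,0],[2,0,0],36],
  [[0,0,0],[2,0,0],36],
  [[0,0,0],[2,0,0],36],
])

```text
time_s: 25.0
ee_pos: [580.9, 8.5, 57.1]
ee_rot: [152.5, 1.0, 87.6]
force: [0.6, -18.8, 0.1]
gripper_width: 36.0
```

```bash
python3 - <<'E'
from h import *
from workcell import env
st=env.state(); print(st["ee_pos"],st["ee_rot"],st["force"],st["qpos"],st["time_s"])
grab(env,"wrist","w16");crop("w16",200,100,440,270,3,"c30")
E
```

```text
[580.86727466   8.50783224  57.12157569] [152.48631725   0.97438332  87.56006499] [  0.60748641 -18.78354205   0.05528445] [  1.31760331  15.88665506 123.38752503 -11.14908813  13.556186
 -76.2688308 ] 25.0
```

View pics/c30.png

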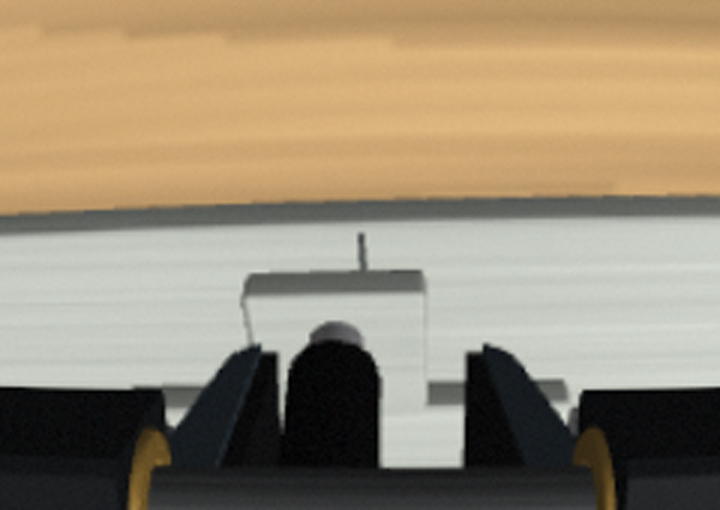

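The force is now -18.8 N with the carrier at about 126 mm, against 3 to 8 N of drag before. That looks like the notch. I'll back off and see where the carrier settles.

Call:
servo_tool([
  [[0,0,0],[-3,0,0],36],
  [[0,0,0],[-3,0,0],36],
  [[0,0,0],[-2,0,0],36],
  [[0,0,0],[0,0,0],36],
  [[0,0,0],[0,0,0],36],
  [[0,0,0],[0,0,0],36],
  [[0,0,0],[0,0,0],36],
  [[0,0,0],[0,0,0],36],
  [[0,0,0],[0,0,0],36],
  [[0,0,0],[0,0,0],36],
])

```text
time_s: 26.3
ee_pos: [580.6, 2.2, 57.1]
ee_rot: [152.5, 0.9, 87.7]
force: [-0.1, -0.8, 0.1]
gripper_width: 36.1
```

```bash
python3 - <<'E'
from h import *
from workcell import env
st=env.state(); print(st["ee_pos"],st["ee_rot"],st["force"],st["time_s"])
grab(env,"wrist","w17");crop("w17",200,100,440,270,3,"c31")
# contact geometry: lug edges/tick as rays. lug top z=52 front edge; tick z=12
def y(n,u,v,z): return onplane(fray(load(n),200+u/3,100+v/3),[0,0,z],[0,0,1.])[:2].round(1)
print("w16 lug L,R",y("w16",243,293,52),y("w16",426,291,52),"tick",y("w16",361,268,12),"w15 lug",y("w15",245,294,52),y("w15",427,292,52),"tick",y("w15",395,268,12))
E
```

```text
[580.60149839   2.18612935  57.07982786] [152.47643264   0.92579844  87.68353138] [-0.09747021 -0.83760311  0.090931  ] 26.3
w16 lug L,R [556.8 -17.4] [557.3  21.6] tick [583.9   5.5] w15 lug [557.3 -25.7] [557.9  13.1] tick [584.7   6. ]
```

View pics/c31.png

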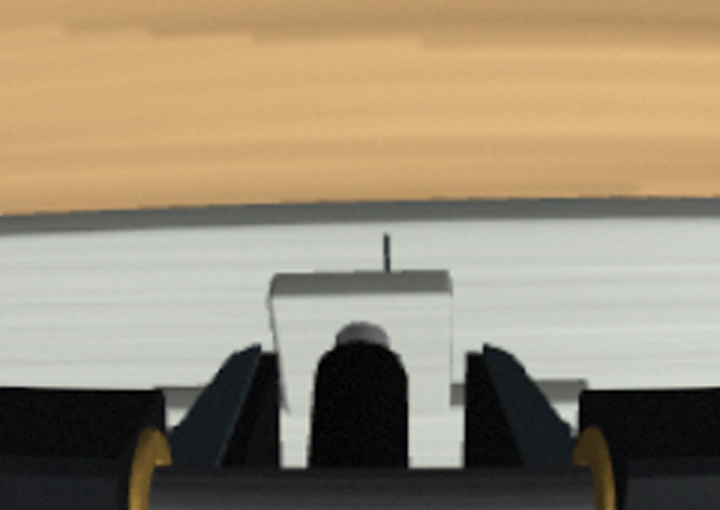

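Call:
servo_tool([
  [[0,0,0],[3,0,0],36],
  [[0,0,0],[2.5,0,0],36],
  [[0,0,0],[1.2,0,0],36],
  [[0,0,0],[1.2,0,0],36],
  [[0,0,0],[1.2,0,0],36],
  [[0,0,0],[1.2,0,0],36],
  [[0,0,0],[1.2,0,0],36],
  [[0,0,0],[1.2,0,0],36],
  [[0,0,0],[1.2,0,0],36],
  [[0,0,0],[1.2,0,0],36],
])

```text
time_s: 27.6
ee_pos: [580.7, 7.5, 56.7]
ee_rot: [152.8, 1.5, 87.3]
force: [1.3, -9.7, 0.2]
gripper_width: 35.7
```

```bash
python3 - <<'E'
from h import *
from workcell import env
st=env.state(); print(st["ee_pos"],st["ee_rot"],st["force"],st["time_s"])
grab(env,"wrist","w18");crop("w18",200,100,440,270,3,"c32")
def y(n,u,v,z): return onplane(fray(load(n),200+u/3,100+v/3),[0,0,z],[0,0,1.])[:2].round(1)
print("w17 lug L,R",y("w17",269,295,52),y("w17",452,292,52),"tick",y("w17",387,270,12))
E
```

```text
[580.6827957    7.47781705  56.74610254] [152.79200627   1.53944342  87.25002938] [ 1.28770154 -9.67059033  0.17337094] 27.6
w17 lug L,R [557.3 -18.2] [557.4  20.7] tick [584.5   6.1]
```

View pics/c32.png

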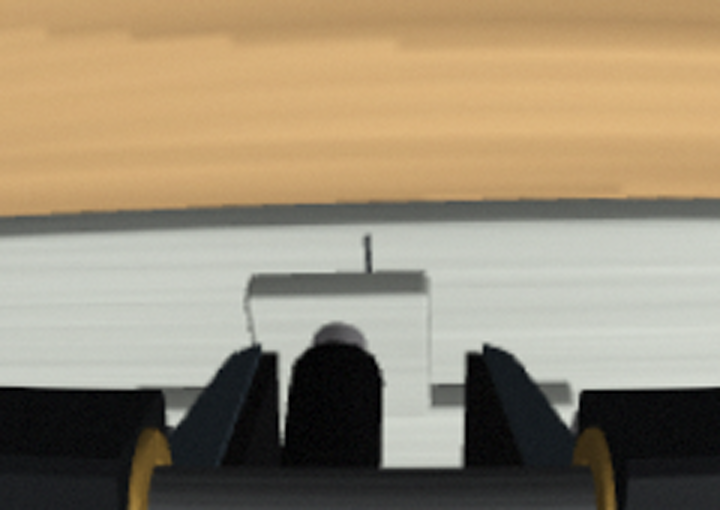

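```bash
python3 - <<'E'
from h import *
def y(n,u,v,z): return onplane(fray(load(n),200+u/3,100+v/3),[0,0,z],[0,0,1.])[:2].round(1)
print("w18 lug L,R",y("w18",246,295,52),y("w18",429,292,52),"tick",y("w18",368,270,12))
crop("w2",20,20,200,230,4,"c33"); crop("w8",330,190,560,270,3.4,"c34")
a=cv2.imread("pics/c34.png");print(a.shape)
E
```

```text
w18 lug L,R [557.1 -17.8] [557.2  21.3] tick [583.9   5.9]
(272, 782, 3)
```

View pics/c33.png

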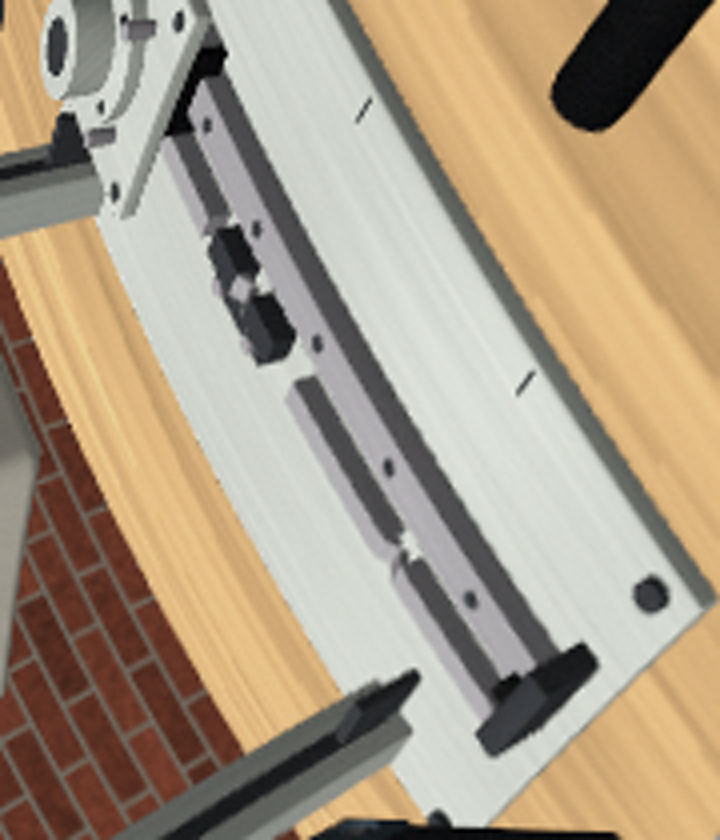

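View pics/c34.png

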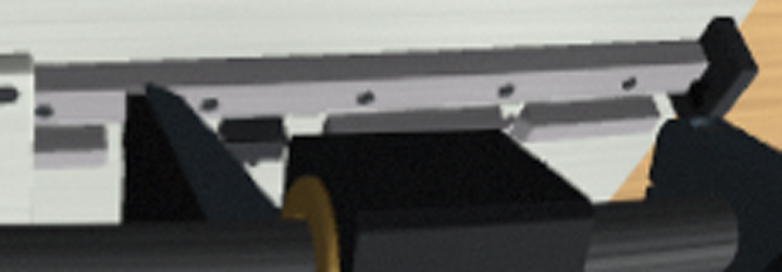

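```bash
python3 - <<'E'
from h import *
w=load("w2")
f=lambda u,v,z:onplane(fray(w,20+u/4,20+v/4),[0,0,z],[0,0,1.])[:2].round(1)
print("cam notch",f(240,290,24),"unl notch",f(404,548,24)," block ends",f(228,240,24),f(275,350,24),"ticks",f(364,110,12),f(527,383,12), "strip ends",f(222,222,24),f(303,385,24))
E
```

```text
cam notch [6.817e+02 2.000e-01] unl notch [670.1 140.1]  block ends [673.3 -20.2] [679.2  35. ] ticks [578.    6.3] [577.1 136.9] strip ends [671.4 -28.8] [673.6  57.9]
```

Call:
servo_tool([
  [[0,-0.3,0],[-6,0,0],36],
  [[0,-0.3,0],[-6,0,0],36],
  [[0,0,0],[-4,0,0],36],
  [[0,0,0],[-1.3,0,0],36],
  [[0,0,0],[-1.3,0,0],36],
  [[0,0,0],[-1.3,0,0],36],
  [[0,0,0],[-1.3,0,0],36],
  [[0,0,0],[-1.3,0,0],36],
  [[0,0,0],[-1.3,0,0],36],
  [[0,0,0],[-1.3,0,0],36],
])

```text
time_s: 28.9
ee_pos: [580.1, -10.3, 57.2]
ee_rot: [152.6, 1.7, 87.3]
force: [-0.6, 7.9, -1.6]
gripper_width: 36.0
```

```bash
python3 - <<'E'
from h import *
from workcell import env
st=env.state(); print(st["ee_pos"],st["ee_rot"],st["force"],st["time_s"])
grab(env,"wrist","w19");crop("w19",200,100,440,270,3,"c35")
E
```

```text
[580.11758027 -10.34663894  57.17479144] [152.57758826   1.65512708  87.30234924] [-0.64173291  7.89038563 -1.61280861] 28.9
```

View pics/c35.png

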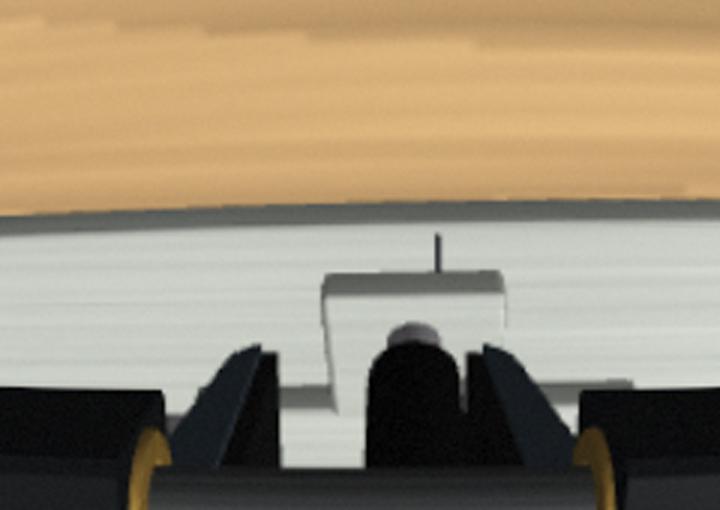

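```bash
python3 - <<'E'
from h import *
def y(n,u,v,z): return onplane(fray(load(n),200+u/3,100+v/3),[0,0,z],[0,0,1.])[:2].round(1)
print("w19",y("w19",322,295,52),y("w19",505,293,52),"tick",y("w19",437,270,12))
E
```

```text
w19 [557.3 -19.4] [557.5  19.6] tick [584.3   6.1]
```

Call:
servo_tool([
  [[0,0.3,0],[5,0,0],36],
  [[0,0.3,0],[4,0,0],36],
  [[0,0,0],[0,0,0],50],
  [[0,0,0],[0,0,0],50],
  [[0,0,0],[0,0,0],50],
  [[0,0,0],[0,0,0],50],
  [[0,0,0],[0,0,0],50],
  [[0,0,0],[0,0,0],50],
  [[0,0,0],[0,0,0],50],
  [[0,0,0],[0,0,0],50],
])

```text
time_s: 30.2
ee_pos: [580.5, -1.2, 57.0]
ee_rot: [152.6, 1.1, 87.6]
force: [-0.8, -0.4, -0.3]
gripper_width: 50.1
```

```bash
python3 - <<'E'
from h import *
from workcell import env
st=env.state(); print(st["ee_pos"],st["ee_rot"],st["force"],st["time_s"])
grab(env,"wrist","w20");crop("w20",200,100,440,270,3,"c36")
E
```

```text
[580.4666437   -1.24211652  56.95464069] [152.59574431   1.11176874  87.58988391] [-0.76009717 -0.42034123 -0.32738851] 30.2
```

View pics/c36.png

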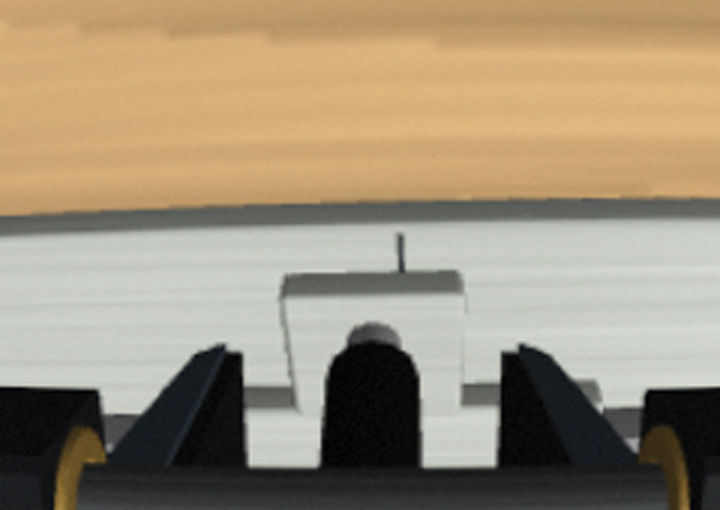

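```bash
python3 - <<'E'
from h import *
def y(n,u,v,z): return onplane(fray(load(n),200+u/3,100+v/3),[0,0,z],[0,0,1.])[1]
# subpixel: find lug right & left edges on row just at lug front face, tick column, from gray profile
for n in("w15","w16","w17","w18","w19","w20"):
    g=cv2.cvtColor(cv2.imread(f"pics/{n}.png"),cv2.COLOR_BGR2GRAY).astype(float)
    # lug front face dark band row
    r=g[192:197,260:380].mean(0); d=np.diff(r); L=np.argmin(d); Rr=np.argmax(d)
    par=lambda a,i:i+0.5+0.5*(a[i-1]-a[i+1])/(a[i-1]-2*a[i]+a[i+1])
    l=260+par(d,L); rr=260+par(d,Rr)
    t=g[181:187,300:360].mean(0); bg=np.median(t); wts=np.clip(bg-t-15,0,None); tk=300+(wts*np.arange(60)).sum()/wts.sum()
    w=load(n); Y=lambda u,v,z:onplane(fray(w,u,v),[0,0,z],[0,0,1.])[1]
    a,b,c=Y(l,195,50),Y(rr,195,50),Y(tk,184,12); print(n,round(l,2),round(rr,2),round(tk,2),"lug",a.round(2),b.round(2),"rel",((a+b)/2-c).round(2))
E
```

```text
w15 280.88 341.53 331.16 lug -26.36 12.64 rel -12.59
w16 280.83 341.22 320.17 lug -17.69 21.17 rel -3.94
w17 289.58 350.24 328.42 lug -18.34 20.57 rel -4.69
w18 282.28 342.28 322.17 lug -17.69 20.89 rel -4.23
w19 307.14 367.44 345.57 lug -19.54 19.13 rel -6.22
w20 293.6 354.09 333.09 lug -19.13 19.64 rel -5.63
```

Pushed with 9.7 N one way and 7.9 N the other, the carrier moved less than 2 mm and sprang partly back. So the detent is home at about 125 mm, and the notch seen earlier lay at about 122 to 124 mm. I'll retreat.

Call:
servo_tool([
  [[0,0,0],[0,0,-5],50],
  [[0,0,0],[0,0,-10],50],
  [[0,0,0],[0,0,-15],50],
  [[0,0,0],[0,0,-20],50],
  [[0,0,0],[0,-5,-20],50],
  [[0,0,0],[0,-20,-20],50],
  [[0,0,0],[0,-25,-20],50],
  [[0,0,0],[0,-25,-20],50],
  [[0,0,0],[0,0,0],50],
  [[0,0,0],[0,0,0],50],
])

```text
time_s: 31.5
ee_pos: [450.0, 6.4, 148.3]
ee_rot: [152.0, 1.0, 87.6]
force: [-0.3, -0.6, -0.8]
gripper_width: 50.4
```

```bash
python3 - <<'E'
from h import *
from workcell import env
st=env.state(); print(st["ee_pos"],st["force"],st["time_s"],st["qpos"])
grab(env,"wrist","w21");grab(env,"scene","s21");grab(env,"top","t21")
crop("t21",150,60,410,260,3,"c37")
E
```

```text
[449.97666037   6.36131563 148.31225782] [-0.26680916 -0.58461988 -0.79653291] 31.5 [  1.5495268   -4.13552951 129.84892549  -6.17536367  26.48824696
 -81.48020038]
```

View pics/w21.png

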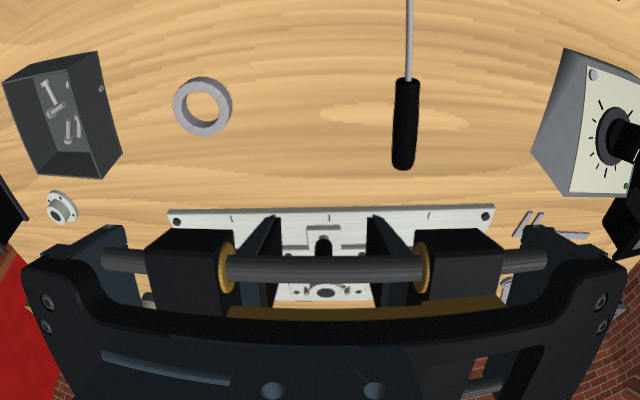

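View pics/s21.png

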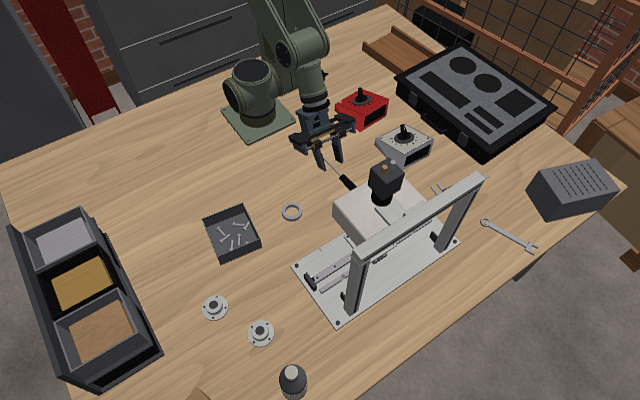

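View pics/c37.png

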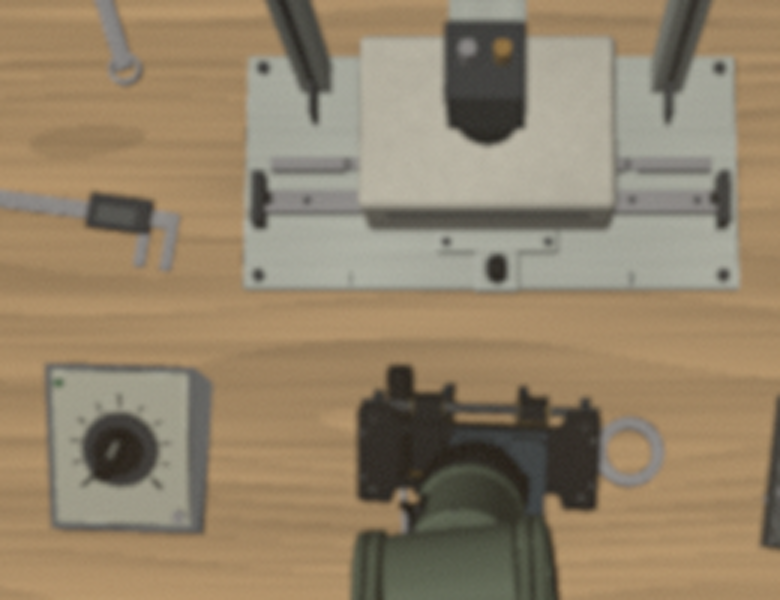

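```bash
python3 - <<'E'
from h import *
crop("w21",255,215,395,310,5,"c38")
E
```

```text
(no output)
```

View pics/c38.png

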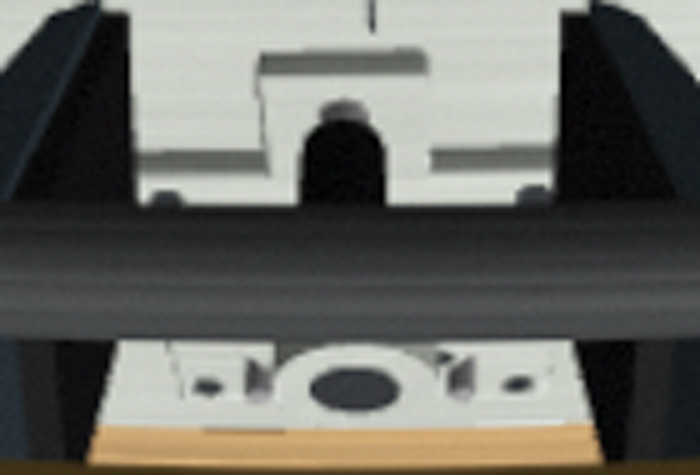

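The flange hub sits at (355,388) in the crop, between its pins at (258,378) and (462,376), and it looks flat. Nothing is touching the robot, so I'll hand in.

```bash
python3 - <<'E'
from workcell import env
print(env.job_done()); s=env.state(); print(s["time_s"],s["force"])
E
```

```text
the job is handed in; nothing more can be done
None
the job is handed in; nothing more can be done
```

I set the light dial to mark 6, pushed the carrier to the camera station and let it go, backed the arm clear and handed the job in at about 31.5 s. No verdict is reported.

**Dial:** In the close wrist view after release, the pointer lines up with the first short mark clockwise of the top long mark.

**Carrier:** It rests at about 125 mm of travel. The last 2 mm push rows reached 18.8 N. The carrier then moved less than 2 mm under about 10 N forward and 8 N back, and sprang partly back each time. That matches the notch I saw at about 122 to 124 mm before the carrier covered it. I inferred that the detent pin is home from these forces and positions; I could not see the pin.

**Flange, hood and bench:** The flange looked flat and centred between its pins in the last view. I felt no contact with the hood, and saw nothing moved on the bench, though I did not measure the other things.

**What disagreed or went wrong:**
- **Fingertips:** They were about 20 mm short of the reported tool point, so the first close missed the dial bar. I repeated it 20 mm deeper.
- **Joint limits:** Two joints came right up to their limits on the way to the handle and during the push: the last joint at -146.54° and joint 5 at 2.82°. I reduced the tool tilt from 40° to 28° to get away from them.
- **Drag force:** Readings while the carrier was moving were sometimes above the stated 3 to 6 N, up to about 11 N.

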